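Put the ink stone away under the low desk stand and close its lapped doors

TASK

Put the ink stone away in the low wooden desk stand: slide it lengthways into the middle bay, over its floor and clear of the underside of the top, until all of it is behind the line of the doors. Then close the two doors so that their edges lap: first the right-hand door with the rebated edge, fully shut while the other still stands wide open, and last the left-hand door with the overlapping flange. Leave the tin, the dish and the bottle where they stand.

Things in the scene. Friction and masses are not known exactly. Their poses are not given: they have to be found in the camera images.
- stone_mid (a point): Centre (half-way up) of the loose slate ink stone: dark flat block 68 wide (its x) x 118 long (its y) x 15 mm high, about 0.28 kg, shallow hollow in its top. Lies flat in one of three areas: between trimmer and dark case (shut, 54 mm high), behind the case, or right of it. Either end may go in first.
- ink_stone: The same stone; origin at the centre of its underside.
- stand: Fixed low wooden stand with an 8 mm thick floor from x -70 mm. Origin at table height under its middle; x points from the open front to the back, y to the left seen from the front. Outer width 150 mm (y -75 to 75). Side walls 36 mm high from x -70 (front plane, inner face of the shut doors) to x 74 mm; back wall's inner face at x 66. A brush rest and ink stick lie fixed on its top.
- bay_mouth (a point): Middle of the bay's mouth, on the front edge of the floor (8 mm above the table), at stand x -70, y 0 (same axes as the stand). The middle bay is 90 mm wide (y -45 to 45) between two 6 mm walls that begin 19 mm behind this point; the narrow slots beside it stay empty. Stowed, the stone lies lengthways along x, its centre 59 to 77 mm behind this point.
- stand_top: The stand's top board, fixed, 156 mm wide, 12 mm thick: underside 36 mm, upper face 48 mm above the table (things on it reach 67 mm); 28 mm free over the floor. Its front edge is at stand x -55 mm, so the first 15 mm behind the front plane are open from above. Origin over the stand's origin, at underside height.
- rebated_leaf (a joint): Right-hand door (stand y negative), rad: 0 shut, 1.57 square to the front, grows opening outward. Vertical hinge axis at stand x -80, y -75 mm, in the outer face. Panel 74 mm wide from the axis, 10 mm thick, z 8 to 45 mm; its free 16 mm step back 5 mm on the outer face. Light friction (0.02 N m), stays put, no latch or knob: push on the outer face. Cannot shut after the other.
- flanged_leaf (a joint): Left-hand door (stand y positive), rad: 0 shut, 1.57 square to the front, grows opening outward. Vertical hinge axis at stand x -80, y 75 mm, in the outer face. Panel 73 mm wide from the axis, 10 mm thick, z 8 to 45 mm, plus a 3.5 mm thick flange on the outer face, to 86 mm from the axis, that laps over the other's rebate. Same friction, no latch or knob.
- seal_paste_tin: Bystander: loose round red tin, 69 x 64 x 22 mm, origin at the centre of its underside.
- ink_dish: Bystander: loose round white dish, 83 mm across, 17 mm high, origin at the centre of its underside.
- ink_bottle_b: Bystander: loose upright ink bottle, 42 mm across, 110 mm high, origin at the centre of its underside.

How it is judged:
On the way, in this order (a step that is already met when the one before it is completed fails the run):
1. the ink stone lies wholly in the middle bay behind the door line, both doors still open (x of stone_mid in the frame of stand between -0.0125 and 0.02 m and y of stone_mid in the frame of stand between -0.02 and 0.02 m and height (world z) of stone_mid below 0.019 m and angle between stone_mid's own z axis and vertical below 0.1 rad and angle between the y axis of stone_mid and the x axis of stand, either way round below 0.2 rad and value of joint each of rebated_leaf, flanged_leaf above 0.5 rad), for 0.2 s.
2. the rebated right-hand door is shut while the flanged one stands open (x of stone_mid in the frame of stand between -0.0125 and 0.02 m and y of stone_mid in the frame of stand between -0.02 and 0.02 m and height (world z) of stone_mid below 0.019 m and angle between stone_mid's own z axis and vertical below 0.1 rad and angle between the y axis of stone_mid and the x axis of stand, either way round below 0.2 rad and value of joint rebated_leaf below 0.06 rad and value of joint flanged_leaf above 0.5 rad), for 0.2 s.
At the end, for the whole second after the job is handed in: The ink stone lies flat and at rest on the floor of the middle bay, within 0.2 rad of lengthways, no more than about 1.5 mm in front of the door line, and both doors are shut to within 0.06 rad, the flange lapping over the rebate (x of stone_mid in the frame of stand between -0.0125 and 0.02 m and y of stone_mid in the frame of stand between -0.02 and 0.02 m and height (world z) of stone_mid below 0.019 m and angle between stone_mid's own z axis and vertical below 0.1 rad and angle between the y axis of stone_mid and the x axis of stand, either way round below 0.2 rad and value of joint each of rebated_leaf, flanged_leaf below 0.06 rad and linear speed of ink_stone below 0.01 m/s); the robot touches nothing.
It fails at once if the stone knocks or presses against the stand's top (over 2 N) (contact force between ink_stone and stand_top above 2 N).
It fails at once if the tin is shifted by more than 30 mm (distance of seal_paste_tin from where it was at the start of the episode above 0.03 m).
It fails at once if the dish is shifted by more than 30 mm (distance of ink_dish from where it was at the start of the episode above 0.03 m).
It fails at once if the bottle is shifted by more than 30 mm (distance of ink_bottle_b from where it was at the start of the episode above 0.03 m).
It fails at once if the bottle is tipped (angle between ink_bottle_b's own z axis and vertical above 0.4 rad).
It also fails if it takes over 67 s, if anything falls off the work surface, if the arm or the gripper's body presses on something with over 40 N, if the wrist force passes 120 N, or if a joint passes its speed limit or range.

ROBOT

A 6-joint arm with a two-finger parallel gripper is mounted at the origin on a cart in front of the work surface, level with it; the furniture and walls round the work are solid. World frame = base frame: x ahead of the robot, y to its left, z up, the work surface at z = 0. Lengths are in m, angles in rad, forces in N, time in s.
With the tool pointing down it reaches from about 0.375 to 0.9 m from the base axis. Payload 3.1 kg.
Tool frame: the origin (TCP) lies at the very end of the fingers, on their centre line; the grasp point (between the pads) lies 19 mm behind it; z points along the fingers, y is the direction in which the jaws open and shut (so a half turn about z gives the same grasp; the last joint's range is limited). The gripper opens to 87 mm and grips with 3 to 60 N. Pads are 19 mm wide; open, the fingers measure 117 mm over their backs; the gripper's body (75 mm by 190 mm) begins 51 mm behind the grasp point.
Start: joints at [-1.506, 0.527, 1.433, -0, 1.181, -0.178], TCP at [0.15, -0.607, 0.223] pointing down, gripper open.
Joint ranges: [-3.08, 3.08], [-0.75, 2.2], [0.22, 2.44], [-1.43, 4.57], [0, 2.65], [-2.85, 2.85]. Speed limits (rad/s): [2.79, 2.79, 3.14, 3.14, 3.14, 3.14].

INTERFACE

Orientations are given as a unit quaternion [x, y, z, w].
In Python, from rig import robot, optics gives the robot as it stands.
- The arm moves only by the shell command python3 -m inch 'ROWS' [FORCE]. ROWS is JSON, a list of rows, each an object of numbers: "ax", "ay", "az": the turn, a rotation vector about the tool's x, y, z in rad; "dx", "dy", "dz": the shift along the tool's x, y, z in mm; "gripper": the opening in per cent of the stroke, from 0 (shut) to 100 (fully open). In form: [{"ax": .., "ay": .., "az": .., "dx": .., "dy": .., "dz": .., "gripper": ..}, ...]. A call has 1 to 8 rows; each row shifts and turns the commanded pose from where the row before left it, along the tool's axes as they then stand; what a row does not reach is not made up. A row lasts 1/10 s, in which the tool goes at most 50 mm and 8.59 degrees, less where a joint would pass 70% of its speed; a pose out of reach is approached as far as the arm can. A call with a gripper value outside its range is refused whole. The fingers move at their own pace and stop on an object; FORCE is the grip in N (left out, the last holds). Time passes only in rows, so rows that do not move let the fingers close. It gives the time, the measured TCP pose, the force and the opening at its end, in the units of the state.
- robot.get_obs(): the state, without advancing time (a new reading comes with each control period).
- optics.camera(name): name is "scene" or "top"; returns a dict with "img" (400x640x3 uint8, red, green, blue), "depth" (400x640 float32, m along the optical axis (not along the pixel's ray), 0 where there is no reading), "camera_matrix" (3x3 intrinsics, pixels), "position" and "attitude" of the camera in the world. Camera axes: x right, y up, looking along -z (the intrinsics and any distortion apply to the point x, -y, -z); pixel columns grow to the right and rows downward; lengths in m; the calibration is good to about 2 mm. A picture is of the moment at which its call begins.
- robot.hand_in(): hands the job in, once; it reports no verdict.
The state is a dict: "time": time; "q": joint angles; "joint_velocities": joint speeds; "joint_torque": joint torques, N m; "position": TCP position; "tool_rot": TCP orientation; "ft_force": force on the tool from outside, world axes, zero at the start; "moment": the same for the moment, N m; "grip_width": finger opening in m.
Only numpy, scipy, OpenCV 4.12 (cv2) and the standard library are available. Lean on these libraries where they do the work, as an engineer would, in place of code of your own. Each camera call takes 0.05 s, during which the arm holds its last target.

## Working session

There is one attempt and no reset: what is moved stays moved. The work goes in short steps, Python scripts to look and compute and a shell command to move; the robot and the scene stay as the last step left them, time stands still between calls to the robot, and variables do not carry over. Pictures are saved under pics/ and viewed, and the job is handed in when it is done.

```bash
ls -a; mkdir -p pics; python3 - <<'E'
from rig import robot, optics
import cv2,numpy as np
o=robot.get_obs()
for k,v in o.items(): print(k,np.round(v,4))
for n in("scene","top"):
    c=optics.camera(n); cv2.imwrite(f"pics/{n}0.png",c["img"][:,:,::-1]); np.savez(f"{n}0.npz",**c)
    print(n,c["camera_matrix"],c["position"],c["attitude"],c.keys())
E
```

```text
.
..
pics
time 0.0
q [-1.5065  0.5284  1.4339 -0.      1.1813 -0.1785]
joint_velocities [ 0.0003  0.0001  0.0006 -0.0005  0.0015 -0.0009]
joint_torque [ 2.00000e-04 -4.40047e+01 -1.76593e+01  6.33000e-02  5.80000e-02
 -1.00000e-04]
position [ 0.1502 -0.6059  0.2216]
tool_rot [ 0.9926  0.1211  0.     -0.0011]
ft_force [ 0.5311 -0.1426  0.1945]
moment [ 0.042   0.0473 -0.0102]
grip_width 0.0868
scene [[410.77910551   0.         316.07184583]
 [  0.         410.77910551 200.04066387]
 [  0.           0.           1.        ]] [0.08425958 0.61658406 0.73954917] [-0.12295304  0.39021685  0.87262645 -0.26671415] dict_keys(['img', 'depth', 'camera_matrix', 'position', 'attitude'])
top [[369.29815324   0.         326.03232305]
 [  0.         369.29815324 195.76372538]
 [  0.           0.           1.        ]] [ 0.48239653 -0.00624279  1.01116636] [ 0.01006322 -0.00464549 -0.69865246  0.71537535] dict_keys(['img', 'depth', 'camera_matrix', 'position', 'attitude'])
```

View pics/scene0.png

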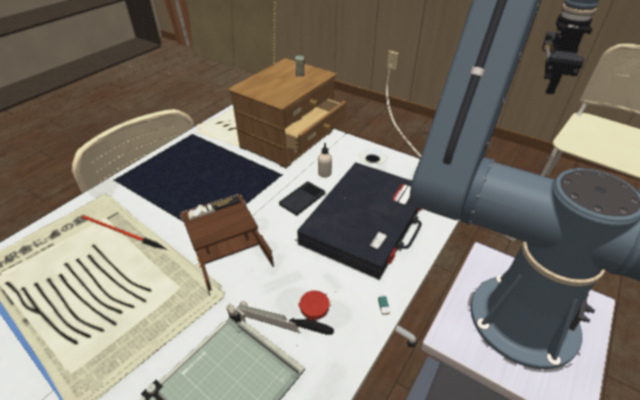

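View pics/top0.png

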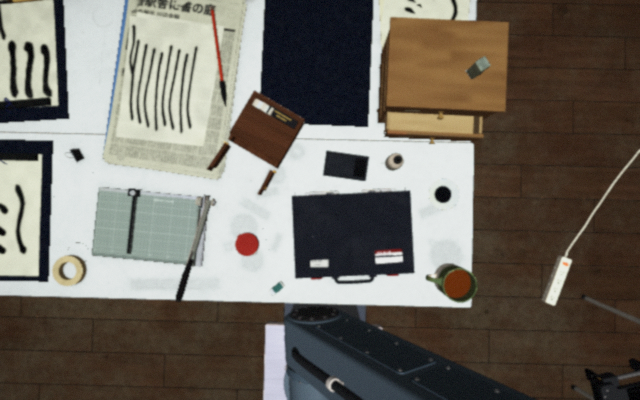

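```bash
cat > h.py <<'E'
import numpy as np,cv2
from scipy.spatial.transform import Rotation as R
def load(n): return dict(np.load(n+".npz"))
def ray(c,u,v,z):
    K=c["camera_matrix"];uv=np.atleast_2d(np.stack([u,v],-1)).astype(float)
    d=np.stack([(uv[:,0]-K[0,2])/K[0,0],-(uv[:,1]-K[1,2])/K[1,1],-np.ones(len(uv))],-1)
    d=R.from_quat(c["attitude"]).apply(d);p=c["position"]
    return p+d*((z-p[2])/d[:,2])[:,None]
def proj(c,P):
    p=R.from_quat(c["attitude"]).inv().apply(np.atleast_2d(P)-c["position"]);K=c["camera_matrix"]
    return np.stack([K[0,0]*p[:,0]/-p[:,2]+K[0,2],K[1,1]*-p[:,1]/-p[:,2]+K[1,2]],-1)
def cloud(c):
    v,u=np.mgrid[0:400,0:640];K=c["camera_matrix"];d=c["depth"]
    q=np.stack([(u-K[0,2])/K[0,0]*d,-(v-K[1,2])/K[1,1]*d,-d],-1)
    return R.from_quat(c["attitude"]).apply(q.reshape(-1,3)).reshape(400,640,3)+c["position"]
E
python3 - <<'E'
from h import *
for n,(x,y,w,h) in dict(top=(195,80,220,120),scene=(170,140,200,150)).items():
    c=load(n+"0"); im=c["img"][y:y+h,x:x+w,::-1]
    s=800/w if n=="top" else 4
    cv2.imwrite(f"pics/{n}0z.png",cv2.resize(im,None,fx=min(s,3.6),fy=min(s,3.6),interpolation=cv2.INTER_CUBIC))
    P=cloud(c); print(n,(c["depth"]>0).mean())
    m=(c["depth"]>0)
c=load("top0");P=cloud(c)
print("table z",P[230,270],P[165,346],P[130,266],P[230,350],P[243,247],P[195,443],P[160,394])
E
```

```text
top 0.99610546875
scene 0.995953125
table z [ 0.40590066  0.15312455 -0.00189502] [ 0.58797885 -0.05056371  0.00962437] [0.67144983 0.16318224 0.04588488] [ 0.41474515 -0.06308149  0.04829389] [0.37157011 0.20988342 0.02270695] [ 0.51290163 -0.31711343  0.00198307] [ 0.59545295 -0.16747456  0.08431709]
```

View pics/top0z.png

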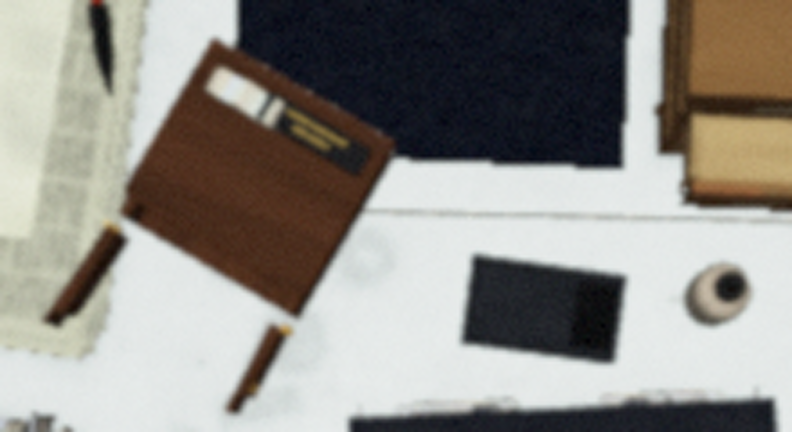

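View pics/scene0z.png

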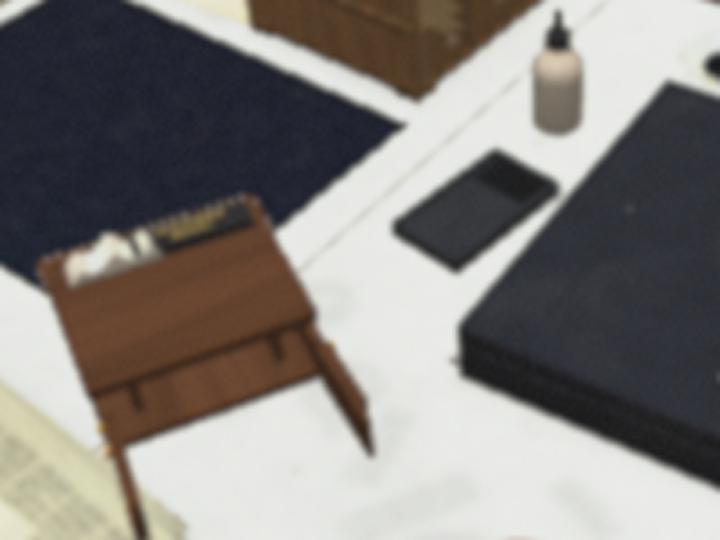

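```bash
cat > meas.py <<'E'
from h import *
def rect(c,mask,z,box):
    x,y,w,h=box; m=np.zeros((400,640),np.uint8); m[y:y+h,x:x+w]=mask[y:y+h,x:x+w]
    cs,_=cv2.findContours(m,cv2.RETR_EXTERNAL,cv2.CHAIN_APPROX_NONE)
    k=max(cs,key=cv2.contourArea).reshape(-1,2)
    W=ray(c,k[:,0],k[:,1],z)[:,:2]
    r=cv2.minAreaRect((W*1000).astype(np.float32)); return r,k
E
python3 - <<'E'
from meas import *
for n,bs,bt in(("top",(310,140,72,45),(225,85,85,85)),("scene",(270,175,60,42),(175,185,100,80))):
    c=load(n+"0"); im=c["img"]; hsv=cv2.cvtColor(im,cv2.COLOR_RGB2HSV); g=im.max(2)
    dark=((g<110)*255).astype(np.uint8)
    r,k=rect(c,dark,0.015,bs); print(n,"stone",np.round(cv2.boxPoints(r),1).tolist(),r)
    P=cloud(c)
    topm=((P[...,2]>0.036)&(P[...,2]<0.09)*1).astype(np.uint8)*255
    r,k=rect(c,topm,0.048,bt); print(n,"stand",np.round(cv2.boxPoints(r),1).tolist(),r)
    cv2.imwrite(f"pics/m_{n}.png",np.hstack([dark,topm])[::2,::2])
E
```

```text
top stone [[547.0, -101.5999984741211], [611.2999877929688, -109.30000305175781], [624.7999877929688, 3.700000047683716], [560.5, 11.399999618530273]] ((585.8806762695312, -48.94763946533203), (113.8600082397461, 64.73048400878906), 83.18616485595703)
top stand [[584.5999755859375, 125.4000015258789], [702.0999755859375, 60.400001525878906], [777.7000122070312, 197.10000610351562], [660.0999755859375, 262.1000061035156]] ((681.121826171875, 161.26646423339844), (156.1610565185547, 134.34471130371094), 61.05980682373047)
scene stone [[540.7999877929688, -97.30000305175781], [610.0, -105.19999694824219], [623.5, 13.300000190734863], [554.4000244140625, 21.200000762939453]] ((582.1808471679688, -41.98096466064453), (119.30126190185547, 69.57682037353516), 83.47278594970703)
scene stand [[568.7000122070312, 138.39999389648438], [703.0999755859375, 64.5999984741211], [777.9000244140625, 200.8000030517578], [643.5, 274.6000061035156]] ((673.318115234375, 169.61273193359375), (155.3920135498047, 153.3731689453125), 61.22905349731445)
```

```bash
python3 - <<'E'
from h import *
c=load("top0");P=cloud(c)
# points at heights, show height map zoom
z=P[...,2][80:200,195:415]; cv2.imwrite("pics/z.png",cv2.resize(np.clip(z*1000*3,0,255).astype(np.uint8),None,fx=3.6,fy=3.6,interpolation=0))
E
```

```text
(no output)
```

View pics/z.png

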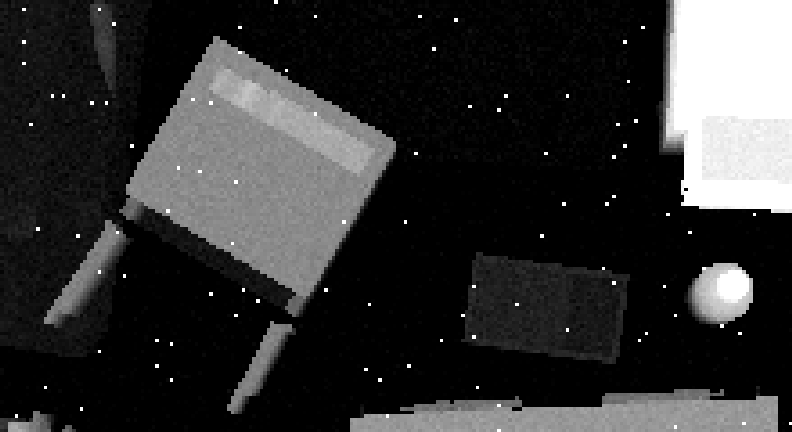

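```bash
python3 - <<'E'
from meas import *
c=load("scene0"); 
print(ray(c,np.array([195.6,257.5]),np.array([248.9,228.3]),.048))
# scene: front edge corner, doors tops
for (u,v) in [(145,538),(372,452),(120,442),(318,345)]: pass
t=load("top0");P=cloud(t)
th=np.deg2rad(-28.95);F=np.array([622.35,193.75])/1000
ex=np.array([np.cos(th),np.sin(th)]);ey=np.array([-ex[1],ex[0]])
O=F+0.055*ex;print("O",O,"mouth",O-.07*ex)
for n in("top0","scene0"):
    c=load(n);P=cloud(c);Q=np.stack([(P[...,:2]-O)@ex,(P[...,:2]-O)@ey,P[...,2]],-1)*1000
    b=(Q[...,2]>38)&(Q[...,2]<58)&(abs(Q[...,1])<70)&(Q[...,0]>-70)&(Q[...,0]<90)
    q=Q[b];print(n,"top board x range",np.percentile(q[:,0],[1,3,97,99]))
    b=(Q[...,2]>35)&(Q[...,2]<60)&(Q[...,0]>-20)&(Q[...,0]<40)&(abs(Q[...,1])<100); print(" y",np.percentile(Q[b][:,1],[1,3,50,97,99]),"z",np.median(Q[b][:,2]))
    for s in(-1,1):
        d=(Q[...,2]>30)&(Q[...,2]<55)&(Q[...,0]>-165)&(Q[...,0]<-75)&(s*Q[...,1]>30)&(abs(Q[...,1])<120)
        q=Q[d]; l=cv2.fitLine(q[:,:2].astype(np.float32),cv2.DIST_HUBER,0,.01,.01).ravel();print(" door",s,len(q),"x",np.percentile(q[:,0],[2,98]),"y",np.percentile(q[:,1],[2,98]),l, np.rad2deg(np.arctan2(l[1],l[0])))
    # stone, bystanders
    d=(P[...,2]>.008)&(P[...,2]<.025)&(P[...,0]>.53)&(P[...,0]<.65)&(P[...,1]>-.13)&(P[...,1]<.04)
    r=cv2.minAreaRect((P[d][:,:2]*1000).astype(np.float32));print(" stone depth",r)
E
```

```text
[[0.65565973 0.26261481 0.048     ]
 [0.58219526 0.13601781 0.048     ]]
O [0.67047733 0.16712746] mouth [0.60922436 0.20101069]
top0 top board x range [-51.73987564 -49.29547456  75.75280265  78.45254795]
 y [-7.59168505e+01 -7.31574248e+01 -3.20492264e-02  7.40038290e+01
  7.71872928e+01] z 46.13792518953535
 door -1 124 x [-149.08546026  -78.46257879] y [-76.30081962 -64.82300291] [ 9.99968886e-01 -7.88568612e-03 -1.13367134e+02 -7.09908218e+01] -0.45182115
 door 1 164 x [-161.33315205  -78.94990919] y [66.96816042 80.5552407 ] [ 9.9516118e-01 -9.8256163e-02 -1.2012795e+02  7.3318878e+01] -5.6387606
 stone depth ((587.552978515625, -50.614051818847656), (117.8040771484375, 67.92427062988281), 83.11017608642578)
scene0 top board x range [-56.96059086 -56.03669505  60.69670189  73.71870891]
 y [-72.61811503 -68.82452137   6.28088659  76.48458728  79.47201962] z 47.58153653540476
 door -1 156 x [-155.95812429  -82.49969569] y [-74.52104516 -62.50534728] [ 9.9965149e-01  2.6399767e-02 -1.2172677e+02 -6.6964706e+01] 1.5127709
 door 1 155 x [-161.0323832  -82.1156376] y [69.67036556 81.80820862] [ 9.9897796e-01 -4.5199871e-02 -1.2399481e+02  7.5857460e+01] -2.5906444
 stone depth ((585.101318359375, -47.29307556152344), (122.03422546386719, 70.84822082519531), 83.21565246582031)
```

```bash
cat > go.py <<'E'
import sys
from h import *
from rig import robot
o=robot.get_obs(); p=np.array(o["position"])*1000; r=R.from_quat(o["tool_rot"]); M=r.as_matrix()
psi=np.rad2deg(np.arctan2(M[1,0],M[0,0]))
print("t",round(o["time"],2),"p",np.round(p,1),"psi",round(psi,2),"tilt",np.round(np.rad2deg(np.arccos(-M[2,2])),2),"F",np.round(o["ft_force"],1),"w",round(o["grip_width"]*1000,1),"q",np.round(o["q"],2))
th=np.deg2rad(-28.95);ex=np.array([np.cos(th),np.sin(th)]);ey=np.array([-ex[1],ex[0]]);O=np.array([669.7,169.3])
print("stand xy",np.round([(p[:2]-O)@ex,(p[:2]-O)@ey],1))
if len(sys.argv)>1:
    a=sys.argv[1:]; st=a[0]=="s"; a=list(map(float,a[st:])); T=np.array(a[:3])
    if st: T[:2]=O+a[0]*ex+a[1]*ey
    print("target",np.round(T,1),"tool shift mm",np.round(M.T@(T-p),1),"az rad",round(np.deg2rad(psi-a[3]),4) if len(a)>3 else "")
E
python3 -m inch '[{"az":-0.15},{"az":-0.15},{"az":-0.15},{"az":-0.15},{"az":-0.15},{"az":-0.15},{"az":-0.15},{"az":-0.15}]'; python3 go.py 590 -9.8 200 83.2
```

```text
t 0.1 p [ 150.3 -606.   221.7] psi 13.91 tilt 0.11 F [-0.6 -1.1  1. ] w 87.0 q [-1.51  0.53  1.43 -0.    1.18 -0.18]
stand xy [ -79.3 -929.9]
target [590.   -9.8 200. ] tool shift mm [ 570.2 -473.    22.8] az rad -1.2093invalid input
```

```bash
python3 -m inch '[{"ax":0,"ay":0,"az":-0.15,"dx":0,"dy":0,"dz":0,"gripper":100},{"ax":0,"ay":0,"az":-0.15,"dx":0,"dy":0,"dz":0,"gripper":100},{"ax":0,"ay":0,"az":-0.15,"dx":0,"dy":0,"dz":0,"gripper":100},{"ax":0,"ay":0,"az":-0.15,"dx":0,"dy":0,"dz":0,"gripper":100},{"ax":0,"ay":0,"az":-0.15,"dx":0,"dy":0,"dz":0,"gripper":100},{"ax":0,"ay":0,"az":-0.15,"dx":0,"dy":0,"dz":0,"gripper":100},{"ax":0,"ay":0,"az":-0.15,"dx":0,"dy":0,"dz":0,"gripper":100},{"ax":0,"ay":0,"az":-0.15,"dx":0,"dy":0,"dz":0,"gripper":100}]'; python3 go.py 590 -9.8 200 83.2
```

```text
time: 0.9
position: [0.1503, -0.6062, 0.222]
tool_rot: [0.749, 0.663, 0.0, -0.001]
ft_force: [-0.5, -0.7, 0.3]
grip_width: 0.0873
t 0.9 p [ 150.3 -606.2  222. ] psi 83.02 tilt 0.08 F [-0.5 -0.7  0.3] w 87.3 q [-1.51  0.53  1.43 -0.    1.18 -1.38]
stand xy [ -79.2 -930. ]
target [590.   -9.8 200. ] tool shift mm [645.4 364.   22.7] az rad -0.0031
```

```bash
python3 -m inch '[{"ax":0,"ay":0,"az":0,"dx":40,"dy":23,"dz":1,"gripper":100},{"ax":0,"ay":0,"az":0,"dx":40,"dy":23,"dz":1,"gripper":100},{"ax":0,"ay":0,"az":0,"dx":40,"dy":23,"dz":1,"gripper":100},{"ax":0,"ay":0,"az":0,"dx":40,"dy":23,"dz":1,"gripper":100},{"ax":0,"ay":0,"az":0,"dx":40,"dy":23,"dz":1,"gripper":100},{"ax":0,"ay":0,"az":0,"dx":40,"dy":23,"dz":1,"gripper":100},{"ax":0,"ay":0,"az":0,"dx":40,"dy":23,"dz":1,"gripper":100},{"ax":0,"ay":0,"az":0,"dx":40,"dy":23,"dz":1,"gripper":100}]' && python3 -m inch '[{"ax":0,"ay":0,"az":0,"dx":40,"dy":23,"dz":1,"gripper":100},{"ax":0,"ay":0,"az":0,"dx":40,"dy":23,"dz":1,"gripper":100},{"ax":0,"ay":0,"az":0,"dx":40,"dy":23,"dz":1,"gripper":100},{"ax":0,"ay":0,"az":0,"dx":40,"dy":23,"dz":1,"gripper":100},{"ax":0,"ay":0,"az":0,"dx":40,"dy":23,"dz":1,"gripper":100},{"ax":0,"ay":0,"az":0,"dx":40,"dy":23,"dz":1,"gripper":100},{"ax":0,"ay":0,"az":0,"dx":40,"dy":23,"dz":1,"gripper":100},{"ax":0,"ay":0,"az":0,"dx":0,"dy":0,"dz":0,"gripper":100}]'; python3 go.py 590 -9.8 200 83.2
```

```text
time: 1.7
position: [0.3743, -0.311, 0.2143]
tool_rot: [0.751, 0.66, 0.0, -0.0]
ft_force: [0.4, -0.3, 0.3]
grip_width: 0.0865
time: 2.5
position: [0.5718, -0.0511, 0.2072]
tool_rot: [0.749, 0.663, 0.001, 0.0]
ft_force: [-0.5, -0.2, 0.7]
grip_width: 0.087
t 2.5 p [571.8 -51.1 207.2] psi 83.01 tilt 0.15 F [-0.5 -0.2  0.7] w 87.0 q [-0.28  0.48  1.58  0.    1.08 -0.16]
stand xy [  21.  -240.3]
target [590.   -9.8 200. ] tool shift mm [43.2 13.1  7.3] az rad -0.0033
```

```bash
python3 -m inch '[{"ax":0,"ay":0,"az":0,"dx":20,"dy":6,"dz":15,"gripper":100},{"ax":0,"ay":0,"az":0,"dx":23,"dy":7,"dz":25,"gripper":100},{"ax":0,"ay":0,"az":0,"dx":0,"dy":0,"dz":30,"gripper":100},{"ax":0,"ay":0,"az":0,"dx":0,"dy":0,"dz":30,"gripper":100},{"ax":0,"ay":0,"az":0,"dx":0,"dy":0,"dz":20,"gripper":100},{"ax":0,"ay":0,"az":0,"dx":0,"dy":0,"dz":0,"gripper":100},{"ax":0,"ay":0,"az":0,"dx":0,"dy":0,"dz":0,"gripper":100}]'; python3 go.py 590 -9.8 3 83.2
cat > shot.py <<'E'
import sys
from h import *
from rig import optics
tag=sys.argv[1]
for n,(x,y,w,h) in dict(top=(195,80,220,150),scene=(170,140,220,150)).items():
    c=optics.camera(n);np.savez(n+tag,**c)
    cv2.imwrite(f"pics/{n}{tag}.png",cv2.resize(c["img"][y:y+h,x:x+w,::-1],None,fx=3.6,fy=3.6,interpolation=cv2.INTER_CUBIC))
E
python3 shot.py 1
```

```text
time: 3.2
position: [0.5872, -0.0151, 0.0875]
tool_rot: [0.751, 0.66, -0.0, -0.0]
ft_force: [0.3, -0.3, 0.3]
grip_width: 0.0873
t 3.2 p [587.2 -15.1  87.5] psi 82.63 tilt 0.05 F [ 0.3 -0.3  0.3] w 87.3 q [-0.22  0.66  1.64 -0.    0.84 -0.09]
stand xy [  17.  -201.3]
target [590.   -9.8   3. ] tool shift mm [ 5.6  2.2 84.5] az rad -0.0099
```

View pics/scene1.png

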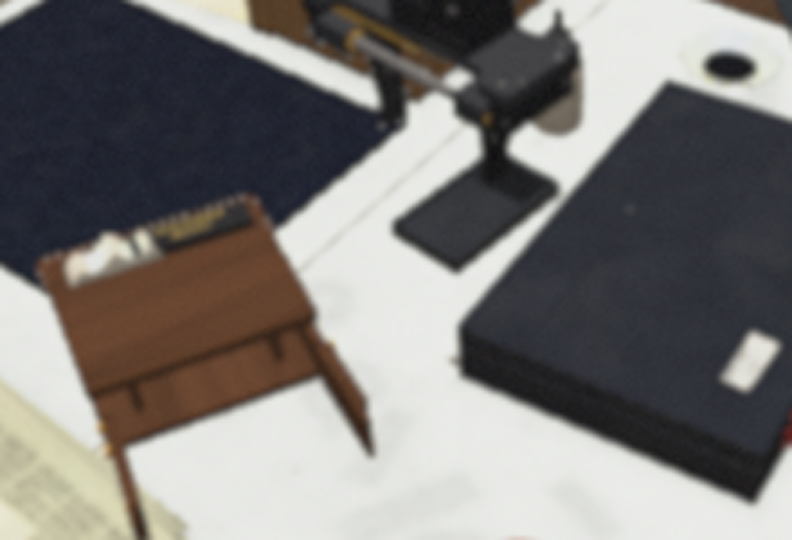

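View pics/top1.png

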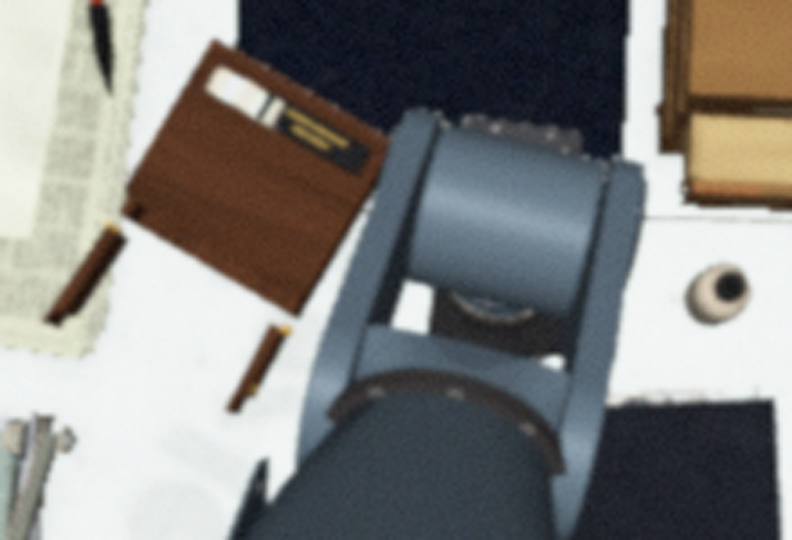

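```bash
python3 - <<'E'
from h import *
c=load("scene1"); p=np.array([.5872,-.0151,.0875]); a=np.deg2rad(82.6); ty=np.array([np.sin(a),-np.cos(a),0])
for s in(-.0585,-.0435,.0435,.0585):
    q=proj(c,p+s*ty)[0]; print(s,(q-[170,140])*3.6)
E
```

```text
-0.0585 [505.9283084  182.54699953]
-0.0435 [489.69707061 173.21473008]
0.0435 [400.08516226 121.69170481]
0.0585 [385.37294899 113.23280967]
```

```bash
python3 -m inch '[{"ax":0,"ay":0,"az":-0.01,"dx":5.5,"dy":2,"dz":10,"gripper":100},{"ax":0,"ay":0,"az":0,"dx":0,"dy":0,"dz":25,"gripper":100},{"ax":0,"ay":0,"az":0,"dx":0,"dy":0,"dz":20,"gripper":100},{"ax":0,"ay":0,"az":0,"dx":0,"dy":0,"dz":15,"gripper":100},{"ax":0,"ay":0,"az":0,"dx":0,"dy":0,"dz":8,"gripper":100},{"ax":0,"ay":0,"az":0,"dx":0,"dy":0,"dz":3,"gripper":100},{"ax":0,"ay":0,"az":0,"dx":0,"dy":0,"dz":0,"gripper":100}]'; python3 go.py 590 -9.8 4 83.2; python3 shot.py 2
```

```text
time: 4.0
position: [0.5904, -0.0094, 0.0066]
tool_rot: [0.748, 0.664, 0.0, 0.0]
ft_force: [-1.0, 1.0, 0.8]
grip_width: 0.087
t 4.0 p [590.4  -9.4   6.6] psi 83.24 tilt 0.01 F [-1.   1.   0.8] w 87.0 q [-0.21  0.79  1.66  0.    0.69 -0.09]
stand xy [  17.1 -194.8]
target [590.   -9.8   4. ] tool shift mm [-0.5 -0.3  2.6] az rad 0.0008
```

View pics/scene2.png

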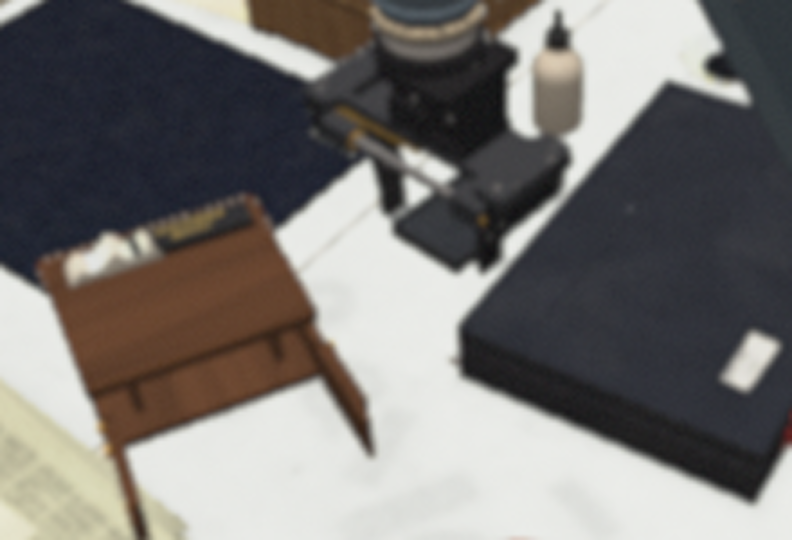

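```bash
python3 -m inch '[{"ax":0,"ay":0,"az":0,"dx":0,"dy":0,"dz":2.5,"gripper":80},{"ax":0,"ay":0,"az":0,"dx":0,"dy":0,"dz":0,"gripper":60},{"ax":0,"ay":0,"az":0,"dx":0,"dy":0,"dz":0,"gripper":60},{"ax":0,"ay":0,"az":0,"dx":0,"dy":0,"dz":0,"gripper":60},{"ax":0,"ay":0,"az":0,"dx":0,"dy":0,"dz":0,"gripper":60},{"ax":0,"ay":0,"az":0,"dx":0,"dy":0,"dz":0,"gripper":60}]' 45; python3 go.py
```

```text
time: 4.7
position: [0.5905, -0.0095, 0.0043]
tool_rot: [0.748, 0.664, 0.0, 0.0]
ft_force: [0.8, 0.1, 2.1]
grip_width: 0.0673
t 4.7 p [590.5  -9.5   4.3] psi 83.23 tilt 0.05 F [0.8 0.1 2.1] w 67.3 q [-0.21  0.8   1.66  0.    0.68 -0.09]
stand xy [  17.3 -194.8]
```

```bash
python3 -m inch '[{"ax":0,"ay":0,"az":0,"dx":0,"dy":0,"dz":-10,"gripper":60},{"ax":0,"ay":0,"az":0,"dx":0,"dy":0,"dz":-25,"gripper":60},{"ax":0,"ay":0,"az":0,"dx":0,"dy":0,"dz":-40,"gripper":60},{"ax":0,"ay":0,"az":0,"dx":0,"dy":0,"dz":-40,"gripper":60},{"ax":0,"ay":0,"az":0,"dx":0,"dy":0,"dz":0,"gripper":60},{"ax":0,"ay":0,"az":0,"dx":0,"dy":0,"dz":0,"gripper":60}]'; python3 go.py s -190 0 120 151.05
python3 - <<'E'
from h import *
th=np.deg2rad(-28.95);ex=np.array([np.cos(th),np.sin(th)]);ey=np.array([-ex[1],ex[0]]);O=np.array([.6697,.1693])
for n in("top0","scene0"):
    P=cloud(load(n));Q=np.dstack([(P[...,:2]-O)@ex,(P[...,:2]-O)@ey])*1000
    for xl,xh,yl,yh in[(-215,-165,-30,60),(-240,-130,-60,60),(-240,-130,-110,-85),(-240,-130,90,130),(-240,-165,60,95)]:
        b=(Q[...,0]>xl)&(Q[...,0]<xh)&(Q[...,1]>yl)&(Q[...,1]<yh); print(n,xl,xh,yl,yh,np.round(np.percentile(P[b][:,2],[50,97,99.5])*1000,1))
E
```

```text
time: 5.3
position: [0.5899, -0.0093, 0.1199]
tool_rot: [0.748, 0.664, 0.0, 0.0]
ft_force: [-0.2, -0.4, -2.7]
grip_width: 0.0677
t 5.3 p [589.9  -9.3 119.9] psi 83.24 tilt 0.05 F [-0.2 -0.4 -2.7] w 67.7 q [-0.21  0.61  1.61  0.    0.91 -0.09]
stand xy [  16.7 -194.9]
target [503.4 261.3 120. ] tool shift mm [ 2.585e+02 -1.177e+02 -2.000e-01] az rad -1.1835
top0 -215 -165 -30 60 [-2.   2.2  7.2]
top0 -240 -130 -60 60 [-1.8 37.  51.9]
top0 -240 -130 -110 -85 [-2.   1.2  2.3]
top0 -240 -130 90 130 [ 4.2  8.7 10.3]
top0 -240 -165 60 95 [-1.   7.9 15.4]
scene0 -215 -165 -30 60 [-0.7  4.1  9.5]
scene0 -240 -130 -60 60 [-0.7  8.2 40.7]
scene0 -240 -130 -110 -85 [-0.9  1.6  2.4]
scene0 -240 -130 90 130 [ 5.8  9.4 10.3]
scene0 -240 -165 60 95 [ 0.4 16.4 39.5]
```

```bash
python3 -m inch '[{"ax":0,"ay":0,"az":0,"dx":20,"dy":-8,"dz":0,"gripper":60},{"ax":0,"ay":0,"az":0,"dx":40,"dy":-18,"dz":0,"gripper":60},{"ax":0,"ay":0,"az":0,"dx":40,"dy":-18,"dz":0,"gripper":60},{"ax":0,"ay":0,"az":0,"dx":40,"dy":-18,"dz":0,"gripper":60},{"ax":0,"ay":0,"az":0,"dx":40,"dy":-18,"dz":0,"gripper":60},{"ax":0,"ay":0,"az":0,"dx":40,"dy":-18,"dz":0,"gripper":60},{"ax":0,"ay":0,"az":0,"dx":20,"dy":-10,"dz":0,"gripper":60},{"ax":0,"ay":0,"az":0,"dx":18,"dy":-10,"dz":0,"gripper":60}]'; python3 -m inch '[{"ax":0,"ay":0,"az":-0.148,"dx":0,"dy":0,"dz":0,"gripper":60},{"ax":0,"ay":0,"az":-0.148,"dx":0,"dy":0,"dz":0,"gripper":60},{"ax":0,"ay":0,"az":-0.148,"dx":0,"dy":0,"dz":0,"gripper":60},{"ax":0,"ay":0,"az":-0.148,"dx":0,"dy":0,"dz":0,"gripper":60},{"ax":0,"ay":0,"az":-0.148,"dx":0,"dy":0,"dz":0,"gripper":60},{"ax":0,"ay":0,"az":-0.148,"dx":0,"dy":0,"dz":0,"gripper":60},{"ax":0,"ay":0,"az":-0.148,"dx":0,"dy":0,"dz":0,"gripper":60},{"ax":0,"ay":0,"az":-0.148,"dx":0,"dy":0,"dz":0,"gripper":60}]'; python3 -m inch '[{"ax":0,"ay":0,"az":0,"dx":0,"dy":0,"dz":0,"gripper":60}]';python3 go.py s -190 0 50 151.05; python3 shot.py 3
```

```text
time: 6.1
position: [0.5004, 0.2619, 0.1167]
tool_rot: [0.747, 0.665, -0.002, -0.001]
ft_force: [-0.5, 1.0, -2.8]
grip_width: 0.0677
time: 6.9
position: [0.501, 0.26, 0.1166]
tool_rot: [0.247, 0.969, -0.002, -0.003]
ft_force: [0.5, -0.4, -2.1]
grip_width: 0.0675
time: 7.0
position: [0.5013, 0.2601, 0.1168]
tool_rot: [0.25, 0.968, -0.001, -0.002]
ft_force: [-0.2, 0.7, -2.8]
grip_width: 0.0673
t 7.0 p [501.3 260.1 116.8] psi 151.06 tilt 0.33 F [-0.2  0.7 -2.8] w 67.3 q [ 0.28  0.59  1.68 -0.    0.88 -0.78]
stand xy [-191.3   -2.1]
target [503.4 261.3  50. ] tool shift mm [-1.6  2.4 66.8] az rad 0.0002
```

View pics/scene3.png

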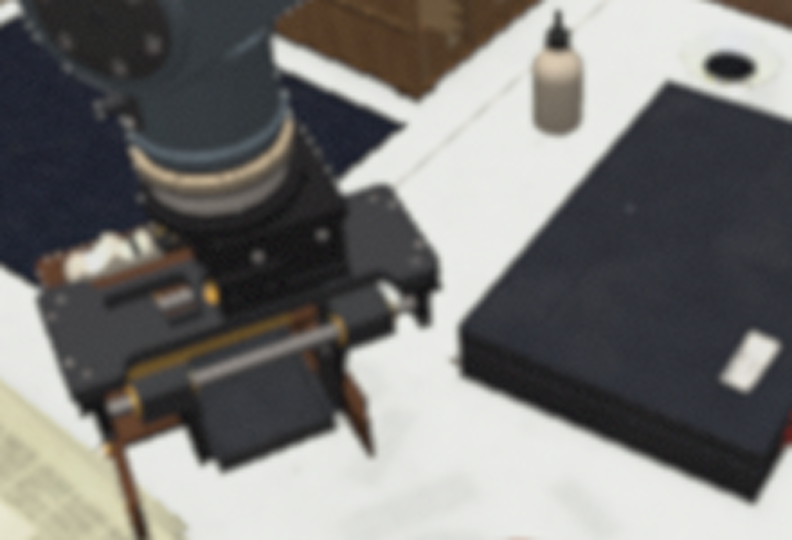

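View pics/top3.png

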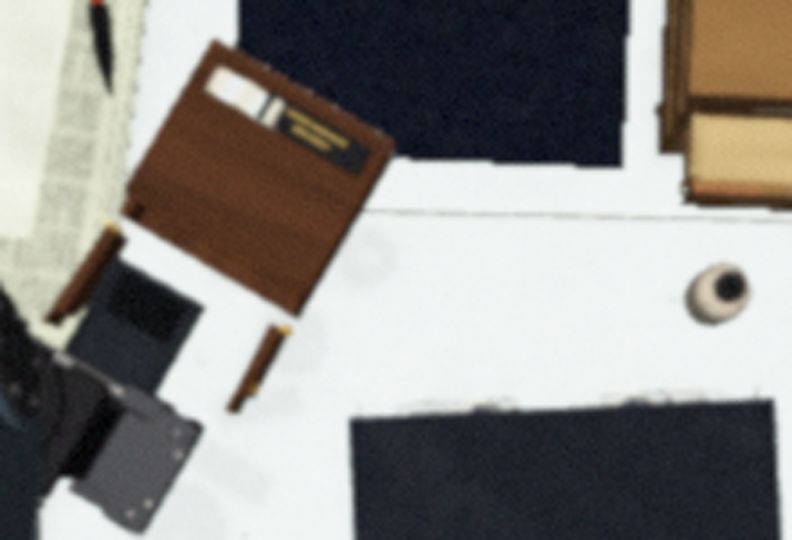

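```bash
python3 - <<'E'
from h import *
th=np.deg2rad(-28.95);ex=np.array([np.cos(th),np.sin(th)]);ey=np.array([-ex[1],ex[0]]);O=np.array([.6705,.1671])
c=load("top3");P=ray(c,np.array([120,203])/3.6+195,np.array([262,308])/3.6+80,.1275)[:,:2]
print(np.round(np.c_[(P-O)@ex,(P-O)@ey]*1000,1))
Pc=cloud(c);d=(Pc[...,2]>.105)&(Pc[...,2]<.14)
d[:,:195]=0;Q=np.dstack([(Pc[...,:2]-O)@ex,(Pc[...,:2]-O)@ey])*1000
d&=(Q[...,0]>-150)&(Q[...,0]<-60);q=Q[d];print(len(q),np.percentile(q,[1,50,99],axis=0),np.median(Pc[d][:,2]))
print(cv2.minAreaRect(q.astype(np.float32)))
for s in(-1,1):
  e=q[(q[:,0]>-140)&(q[:,0]<-105)]
for xs in range(-140,-95,8):
  e=q[abs(q[:,0]-xs)<4,1]; print(xs,np.percentile(e,[3,97]),e.mean())
E
```

```text
[[-97.3  27.2]
 [-95.9 -36.4]]
687 [[-149.00902699  -34.39123559]
 [-121.20535156   -1.29907701]
 [ -93.14705351   32.50996688]] 0.1210138056031359
((-121.28318786621094, -0.54815673828125), (57.40615463256836, 68.46014404296875), 0.6265890598297119)
-140 [-34.08337932  30.96582868] -2.3147322835224617
-132 [-33.49787923  30.59876718] -0.7415416471160593
-124 [-33.63501122  31.42619909] -0.8261437104689743
-116 [-33.78677572  30.7965812 ] -1.058637429723238
-108 [-33.51481166  31.31231749] -0.29546510323906006
-100 [-34.03163697  31.51895528] -0.6160262006452905
```

```bash
python3 -m inch '[{"ax":0,"ay":0,"az":0,"dx":0,"dy":1.5,"dz":20,"gripper":60},{"ax":0,"ay":0,"az":0,"dx":0,"dy":0,"dz":30,"gripper":60},{"ax":0,"ay":0,"az":0,"dx":0,"dy":0,"dz":25,"gripper":60},{"ax":0,"ay":0,"az":0,"dx":0,"dy":0,"dz":15,"gripper":60},{"ax":0,"ay":0,"az":0,"dx":0,"dy":0,"dz":6,"gripper":60},{"ax":0,"ay":0,"az":0,"dx":0,"dy":0,"dz":0,"gripper":60},{"ax":0,"ay":0,"az":0,"dx":0,"dy":0,"dz":0,"gripper":60}]'; python3 go.py s -69 0 18 151.05; python3 shot.py 4
python3 - <<'E'
from h import *
th=np.deg2rad(-28.95);ex=np.array([np.cos(th),np.sin(th)]);ey=np.array([-ex[1],ex[0]])
for n,O in(("top4",[.6705,.1671]),("scene4",[.6689,.1714])):
  Pc=cloud(load(n));Q=np.dstack([(Pc[...,:2]-O)@ex,(Pc[...,:2]-O)@ey])*1000;Z=Pc[...,2]*1000
  for xs in range(-150,-85,8):
    d=(abs(Q[...,0]-xs)<4)&(abs(Q[...,1])<45)&(Z>8)&(Z<55)
    if d.sum()>3: print(n,xs,d.sum(),np.round(np.percentile(Q[d][:,1],[3,97]),1),"z",np.round(np.percentile(Z[d],[10,50,75,90]),1))
E
```

```text
time: 7.8
position: [0.5044, 0.2621, 0.0234]
tool_rot: [0.25, 0.968, 0.0, 0.0]
ft_force: [0.3, -0.3, -3.3]
grip_width: 0.0675
t 7.8 p [504.4 262.1  23.4] psi 151.03 tilt 0.04 F [ 0.3 -0.3 -3.3] w 67.5 q [ 0.28  0.75  1.71  0.    0.68 -0.78]
stand xy [-189.5    1.2]
target [609.3 202.7  18. ] tool shift mm [-120.5   -1.2    5.5] az rad -0.0003
top4 -150 80 [-30.9  33.6] z [26.7 29.8 31.  31.9]
top4 -142 80 [-30.7  33.4] z [27.6 30.  31.3 32.8]
top4 -134 79 [-30.6  34.7] z [25.4 28.9 30.5 32.2]
top4 -126 80 [-30.7  33.6] z [24.3 26.6 28.4 30.3]
top4 -118 77 [-29.6  34.8] z [24.  26.8 28.5 31.5]
top4 -110 79 [-30.3  33.8] z [24.5 27.1 28.4 30.1]
top4 -102 80 [-30.1  34.3] z [24.2 26.7 28.9 30.9]
top4 -94 69 [-29.6  34.6] z [24.8 30.4 31.7 32.9]
scene4 -150 61 [-32.1  25.8] z [30.4 31.8 32.7 33.3]
scene4 -142 55 [-28.   27.9] z [29.  30.9 32.1 33. ]
scene4 -110 26 [11.  28.5] z [27.  28.5 29.2 29.5]
scene4 -102 24 [10.9 28.2] z [26.5 27.5 29.2 29.8]
scene4 -94 5 [16.7 27.9] z [26.8 28.2 28.8 29. ]
```

View pics/scene4.png

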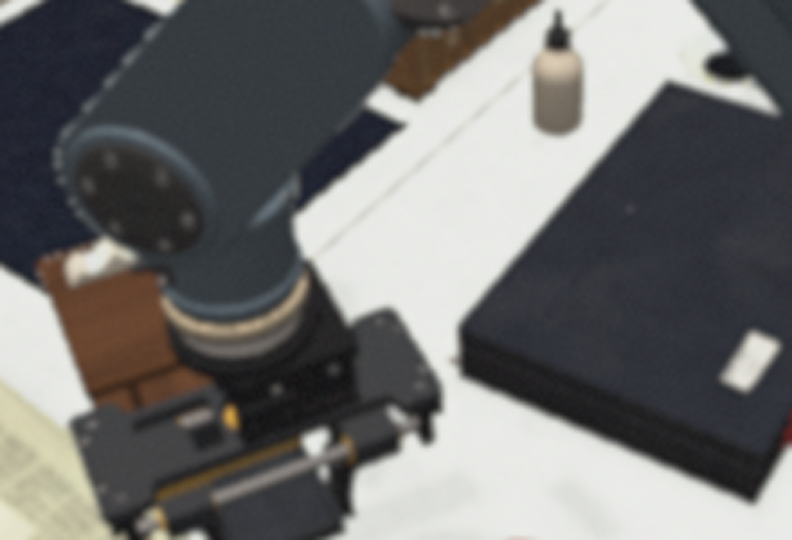

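View pics/top4.png

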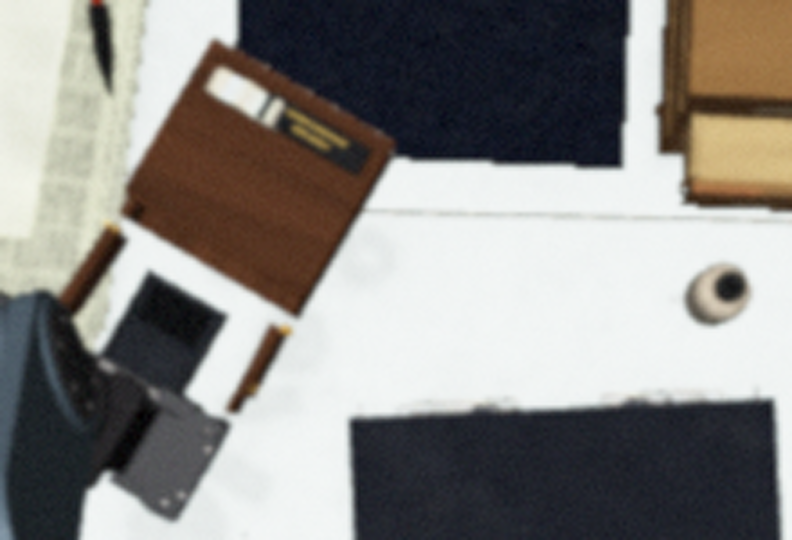

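```bash
python3 -m inch '[{"ax":0,"ay":0,"az":0,"dx":0,"dy":-1.5,"dz":6.5,"gripper":60},{"ax":0,"ay":0,"az":0,"dx":0,"dy":0,"dz":0,"gripper":60},{"ax":0,"ay":0,"az":0,"dx":-15,"dy":0,"dz":0,"gripper":60},{"ax":0,"ay":0,"az":0,"dx":-15,"dy":0,"dz":0,"gripper":60},{"ax":0,"ay":0,"az":0,"dx":-15,"dy":0,"dz":0,"gripper":60},{"ax":0,"ay":0,"az":0,"dx":0,"dy":0,"dz":0,"gripper":60}]'; python3 go.py s -72 0 17 151.05
```

```text
time: 8.5
position: [0.5471, 0.2377, 0.017]
tool_rot: [0.251, 0.968, 0.001, 0.002]
ft_force: [0.3, -0.3, -2.8]
grip_width: 0.0675
t 8.5 p [547.1 237.7  17. ] psi 150.93 tilt 0.3 F [ 0.3 -0.3 -2.8] w 67.5 q [ 0.22  0.78  1.65 -0.    0.71 -0.84]
stand xy [-140.4    0.5]
target [606.7 204.2  17. ] tool shift mm [-68.4  -0.3   0.3] az rad -0.0021
```

```bash
python3 shot.py 5; python3 -m inch '[{"ax":0,"ay":0,"az":0,"dx":-12,"dy":0,"dz":0,"gripper":60},{"ax":0,"ay":0,"az":0,"dx":-12,"dy":0,"dz":0,"gripper":60},{"ax":0,"ay":0,"az":0,"dx":-10,"dy":0,"dz":0,"gripper":60},{"ax":0,"ay":0,"az":0,"dx":0,"dy":0,"dz":0,"gripper":60}]'; python3 go.py s -72 0 17 151.05
```

```text
time: 9.0
position: [0.5751, 0.2217, 0.0168]
tool_rot: [0.25, 0.968, 0.001, 0.001]
ft_force: [0.4, -0.2, -2.5]
grip_width: 0.0675
t 9.0 p [575.1 221.7  16.8] psi 151.0 tilt 0.18 F [ 0.4 -0.2 -2.5] w 67.5 q [ 0.19  0.8   1.59 -0.    0.75 -0.88]
stand xy [-108.2    0. ]
target [606.7 204.2  17. ] tool shift mm [-36.2  -0.   -0.1] az rad -0.0009
```

View pics/top5.png

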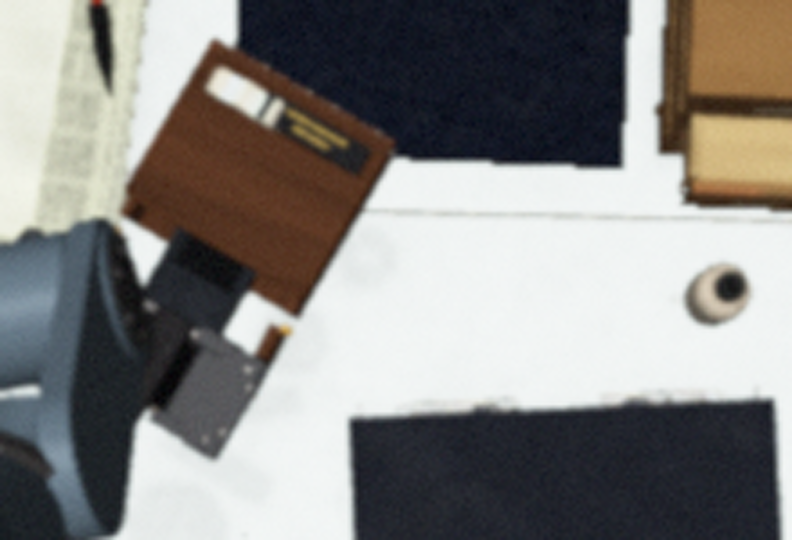

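```bash
python3 -m inch '[{"ax":0,"ay":0,"az":0,"dx":-12,"dy":0,"dz":0,"gripper":60},{"ax":0,"ay":0,"az":0,"dx":-12,"dy":0,"dz":0,"gripper":60},{"ax":0,"ay":0,"az":0,"dx":-10,"dy":0,"dz":0,"gripper":60},{"ax":0,"ay":0,"az":0,"dx":0,"dy":0,"dz":0,"gripper":60}]'; python3 go.py s -72 0 17 151.05; python3 shot.py 6
```

```text
time: 9.4
position: [0.6048, 0.2051, 0.0168]
tool_rot: [0.25, 0.968, 0.0, 0.001]
ft_force: [0.1, 0.9, -2.7]
grip_width: 0.0673
t 9.4 p [604.8 205.1  16.8] psi 150.99 tilt 0.17 F [ 0.1  0.9 -2.7] w 67.3 q [ 0.15  0.81  1.53 -0.    0.79 -0.91]
stand xy [-74.2  -0.1]
target [606.7 204.2  17. ] tool shift mm [-2.2  0.1 -0.1] az rad -0.001
```

View pics/top6.png

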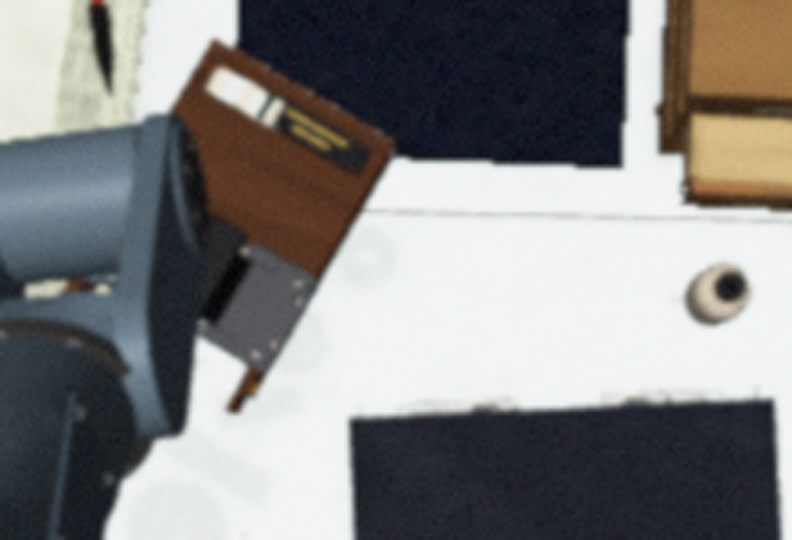

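View pics/scene6.png

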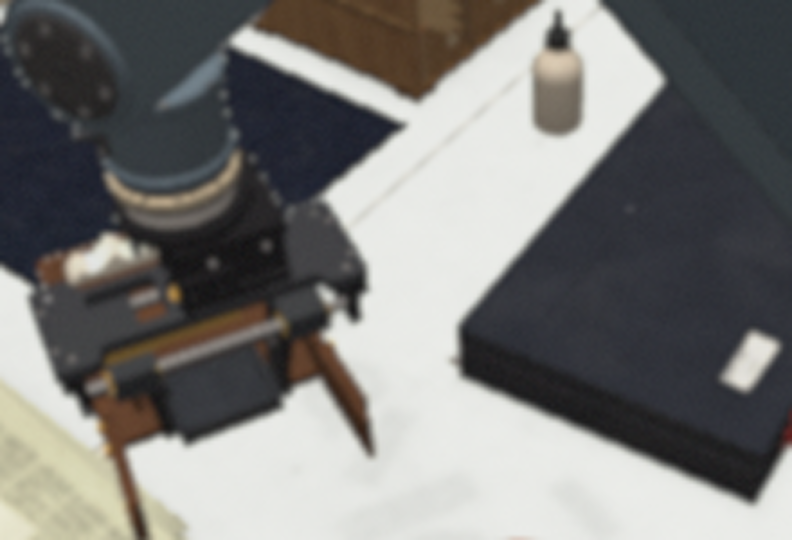

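```bash
python3 -m inch '[{"ax":0,"ay":0,"az":0,"dx":0,"dy":0,"dz":2,"gripper":60},{"ax":0,"ay":0,"az":0,"dx":0,"dy":0,"dz":1.5,"gripper":60},{"ax":0,"ay":0,"az":0,"dx":0,"dy":0,"dz":0,"gripper":60},{"ax":0,"ay":0,"az":0,"dx":0,"dy":0,"dz":0,"gripper":86},{"ax":0,"ay":0,"az":0,"dx":0,"dy":0,"dz":0,"gripper":86},{"ax":0,"ay":0,"az":0,"dx":0,"dy":0,"dz":0,"gripper":86}]'; python3 go.py
```

```text
time: 10.1
position: [0.6027, 0.2062, 0.0135]
tool_rot: [0.25, 0.968, 0.0, 0.001]
ft_force: [0.4, 0.7, 0.9]
grip_width: 0.0742
t 10.1 p [602.7 206.2  13.5] psi 151.08 tilt 0.07 F [0.4 0.7 0.9] w 74.2 q [ 0.15  0.82  1.53 -0.    0.79 -0.91]
stand xy [-76.5  -0.1]
```

```bash
python3 -m inch '[{"ax":0,"ay":0,"az":0,"dx":0,"dy":0,"dz":-10,"gripper":86},{"ax":0,"ay":0,"az":0,"dx":0,"dy":0,"dz":-25,"gripper":86},{"ax":0,"ay":0,"az":0,"dx":15,"dy":0,"dz":-25,"gripper":50},{"ax":0,"ay":0,"az":0,"dx":25,"dy":0,"dz":0,"gripper":30},{"ax":0,"ay":0,"az":0,"dx":20,"dy":0,"dz":0,"gripper":30},{"ax":0,"ay":0,"az":0,"dx":0,"dy":0,"dz":0,"gripper":30},{"ax":0,"ay":0,"az":0,"dx":0,"dy":0,"dz":0,"gripper":30}]'; python3 go.py s -130 0 15 151.05; python3 shot.py 7
```

```text
time: 10.8
position: [0.5505, 0.2353, 0.0739]
tool_rot: [0.249, 0.968, 0.0, 0.001]
ft_force: [0.7, 0.4, -0.7]
grip_width: 0.0426
t 10.8 p [550.5 235.3  73.9] psi 151.13 tilt 0.12 F [ 0.7  0.4 -0.7] w 42.6 q [ 0.22  0.69  1.62 -0.    0.83 -0.85]
stand xy [-136.2    0. ]
target [555.9 232.2  15. ] tool shift mm [-6.1 -0.1 58.9] az rad 0.0013
```

View pics/top7.png

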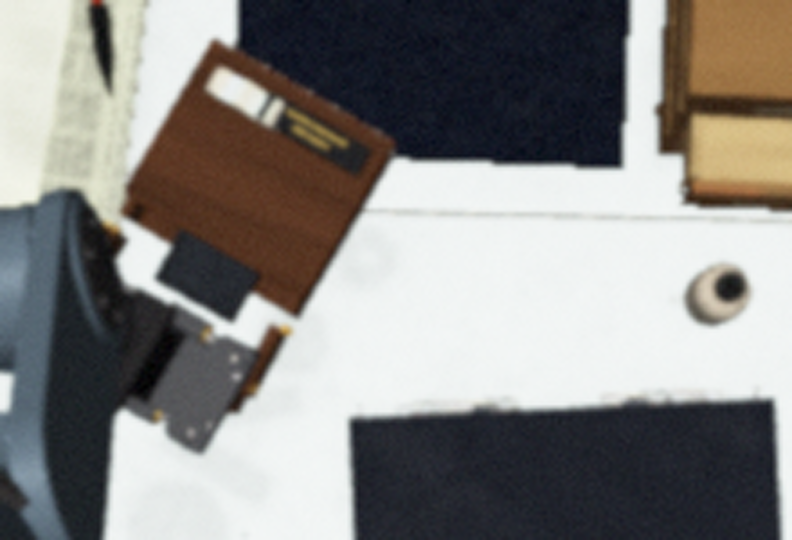

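View pics/scene7.png

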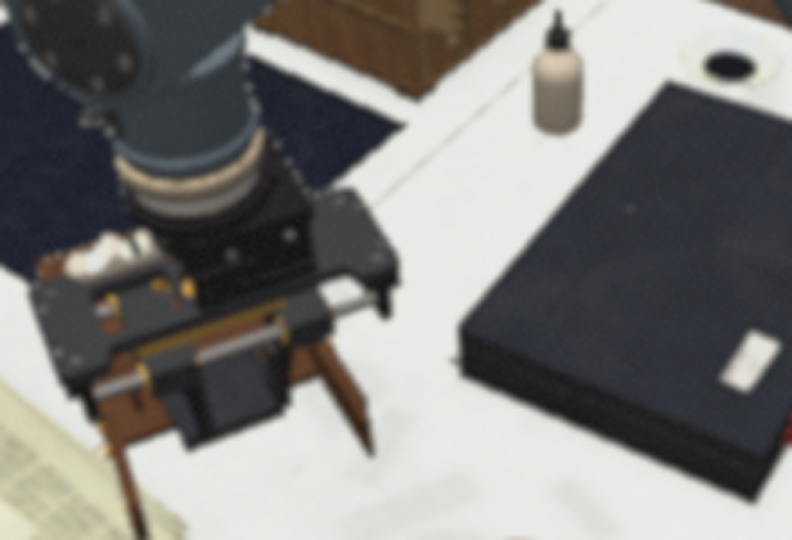

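```bash
cat > pt.py <<'E'
import sys
from h import *
th=np.deg2rad(-28.95);ex=np.array([np.cos(th),np.sin(th)]);ey=np.array([-ex[1],ex[0]])
n=sys.argv[1];z=float(sys.argv[2]);O=np.array([.6705,.1671]) if n[:3]=="top" else np.array([.6689,.1714])
b=np.array([195,80]) if n[:3]=="top" else np.array([170,140])
a=np.array(list(map(float,sys.argv[3:]))).reshape(-1,2)/3.6+b
P=ray(load(n),a[:,0],a[:,1],z)[:,:2];print(np.round(np.c_[(P-O)@ex,(P-O)@ey]*1000,1))
E
python3 pt.py top7 .023 158 277 235 320; python3 pt.py top7 .048 130 209 298 315; python3 pt.py scene7 .023 190 449 287 405;python3 - <<'E'
from h import *
th=np.deg2rad(-28.95);ex=np.array([np.cos(th),np.sin(th)]);ey=np.array([-ex[1],ex[0]]);O=[.6705,.1671]
Pc=cloud(load("top7"));Q=np.dstack([(Pc[...,:2]-O)@ex,(Pc[...,:2]-O)@ey])*1000
im=load("top7")["img"].max(2)
d=(im<90)&(abs(Q[...,1])<45)&(Q[...,0]>-110)&(Q[...,0]<-58)
W=np.argwhere(d)[:,::-1]; P=ray(load("top7"),W[:,0],W[:,1],.023)[:,:2];q=np.c_[(P-O)@ex,(P-O)@ey]*1000
for y in range(-30,31,10): e=q[(abs(q[:,1]-y)<5)&(q[:,0]>-105),0]; print(y,e.min(),e.max())
E
```

```text
[[-94.6  28.8]
 [-93.3 -37.2]]
[[-61.8  64.9]
 [-66.8 -80.1]]
[[-105.8   30.2]
 [ -99.3  -35.8]]
-30 -94.35318345638532 -58.407194354062085
-20 -94.74677006958993 -58.79751143537637
-10 -94.57250994592496 -58.22299920020036
0 -95.36009200452679 -59.003885130890005
10 -94.7919979681755 -58.42919717009686
20 -95.57991274129024 -58.24489012689094
30 -94.61763866024145 -58.63554713002567
```

```bash
python3 pt.py top7 .048 187 231 260 273; python3 pt.py top7 .015 187 231 260 273;python3 pt.py top0 .048 145 221 293 312 
```

```text
[[-54.7  20.8]
 [-54.3 -40.7]]
[[-53.8  29.8]
 [-53.4 -33.8]]
[[-63.9  51. ]
 [-66.7 -75.9]]
```

```bash
python3 -m inch '[{"ax":0,"ay":0,"az":0,"dx":0,"dy":-0.5,"dz":20,"gripper":30},{"ax":0,"ay":0,"az":0,"dx":0,"dy":0,"dz":20,"gripper":30},{"ax":0,"ay":0,"az":0,"dx":0,"dy":0,"dz":15,"gripper":30},{"ax":0,"ay":0,"az":0,"dx":-5,"dy":0,"dz":3,"gripper":30},{"ax":0,"ay":0,"az":0,"dx":-10,"dy":0,"dz":0,"gripper":30},{"ax":0,"ay":0,"az":0,"dx":0,"dy":0,"dz":0,"gripper":30}]'; python3 go.py s -72 0 15 151.05
```

```text
time: 11.5
position: [0.5658, 0.2268, 0.0158]
tool_rot: [0.25, 0.968, 0.001, 0.002]
ft_force: [0.0, -0.4, -0.6]
grip_width: 0.0263
t 11.5 p [565.8 226.8  15.8] psi 151.0 tilt 0.24 F [ 0.  -0.4 -0.6] w 26.3 q [ 0.2   0.79  1.61 -0.    0.74 -0.87]
stand xy [-118.8   -0. ]
target [606.7 204.2  15. ] tool shift mm [-46.8   0.1   1. ] az rad -0.0008
```

Contact is expected at TCP about -105; push gently in small steps.

```bash
python3 -m inch '[{"ax":0,"ay":0,"az":0,"dx":-6,"dy":0,"dz":0,"gripper":30},{"ax":0,"ay":0,"az":0,"dx":-6,"dy":0,"dz":0,"gripper":30},{"ax":0,"ay":0,"az":0,"dx":-6,"dy":0,"dz":0,"gripper":30},{"ax":0,"ay":0,"az":0,"dx":-6,"dy":0,"dz":0,"gripper":30},{"ax":0,"ay":0,"az":0,"dx":-6,"dy":0,"dz":0,"gripper":30},{"ax":0,"ay":0,"az":0,"dx":-6,"dy":0,"dz":0,"gripper":30},{"ax":0,"ay":0,"az":0,"dx":0,"dy":0,"dz":0,"gripper":30}]'; python3 go.py s -72 0 15 151.05; python3 shot.py 8
```

```text
time: 12.2
position: [0.5956, 0.2094, 0.0151]
tool_rot: [0.25, 0.968, 0.0, 0.001]
ft_force: [-0.4, -0.3, -1.3]
grip_width: 0.0258
t 12.2 p [595.6 209.4  15.1] psi 151.06 tilt 0.12 F [-0.4 -0.3 -1.3] w 25.8 q [ 0.16  0.81  1.55 -0.    0.78 -0.9 ]
stand xy [-84.3  -0.8]
target [606.7 204.2  15. ] tool shift mm [-12.3   0.8   0.1] az rad 0.0001
```

View pics/scene8.png

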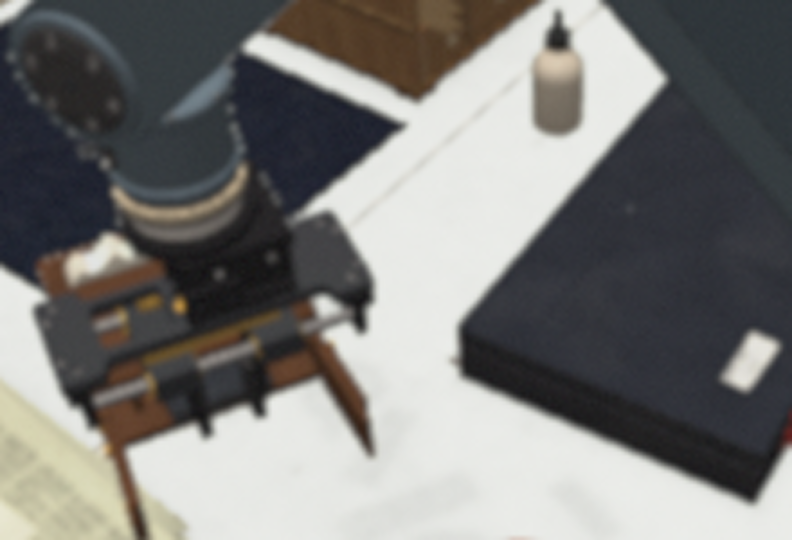

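```bash
python3 -m inch '[{"ax":0,"ay":0,"az":0,"dx":-5,"dy":0,"dz":0,"gripper":30},{"ax":0,"ay":0,"az":0,"dx":-5,"dy":0,"dz":0,"gripper":30},{"ax":0,"ay":0,"az":0,"dx":-4,"dy":0,"dz":0,"gripper":30},{"ax":0,"ay":0,"az":0,"dx":0,"dy":0,"dz":0,"gripper":30},{"ax":0,"ay":0,"az":0,"dx":0,"dy":0,"dz":0,"gripper":30}]'; python3 go.py s -70 0 15 151.05; python3 -m inch '[{"ax":0,"ay":0,"az":0,"dx":10,"dy":0,"dz":0,"gripper":30},{"ax":0,"ay":0,"az":0,"dx":25,"dy":0,"dz":-5,"gripper":30},{"ax":0,"ay":0,"az":0,"dx":20,"dy":0,"dz":-30,"gripper":30},{"ax":0,"ay":0,"az":0,"dx":0,"dy":0,"dz":-40,"gripper":0},{"ax":0,"ay":0,"az":0,"dx":30,"dy":0,"dz":-40,"gripper":0},{"ax":0,"ay":0,"az":0,"dx":40,"dy":0,"dz":-20,"gripper":0},{"ax":0,"ay":0,"az":0,"dx":40,"dy":0,"dz":0,"gripper":0},{"ax":0,"ay":0,"az":0,"dx":0,"dy":0,"dz":0,"gripper":0}]';python3 go.py; python3 shot.py 9
```

```text
time: 12.8
position: [0.6071, 0.203, 0.0151]
tool_rot: [0.25, 0.968, 0.0, 0.001]
ft_force: [-0.0, 0.0, -0.4]
grip_width: 0.0262
t 12.8 p [607.1 203.   15.1] psi 151.07 tilt 0.07 F [-0.   0.  -0.4] w 26.2 q [ 0.15  0.82  1.53 -0.    0.8  -0.92]
stand xy [-71.1  -0.9]
target [608.4 203.2  15. ] tool shift mm [-1.1  0.9  0.1] az rad 0.0003
time: 13.6
position: [0.4556, 0.2846, 0.1508]
tool_rot: [0.248, 0.969, -0.001, -0.002]
ft_force: [-0.3, -0.5, -0.8]
grip_width: 0.0014
t 13.6 p [455.6 284.6 150.8] psi 151.33 tilt 0.25 F [-0.3 -0.5 -0.8] w 1.4 q [ 0.35  0.51  1.72  0.    0.91 -0.72]
stand xy [-243.2   -2.8]
```

View pics/scene9.png

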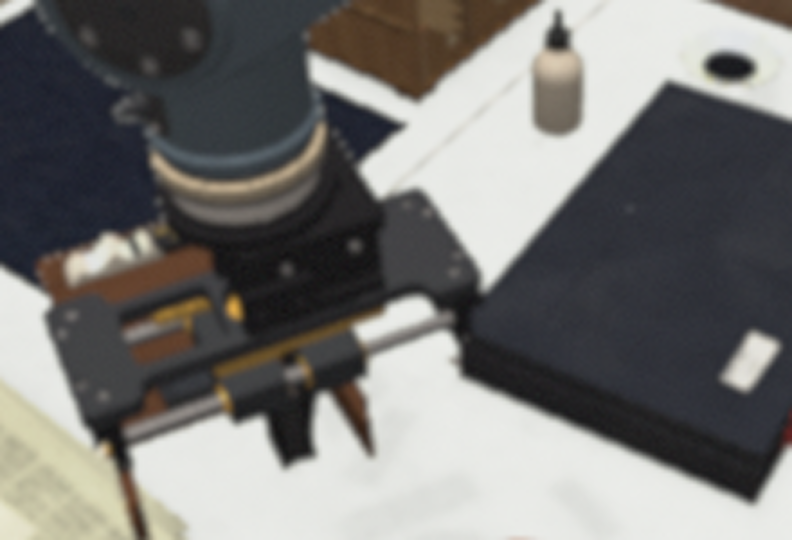

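View pics/top9.png

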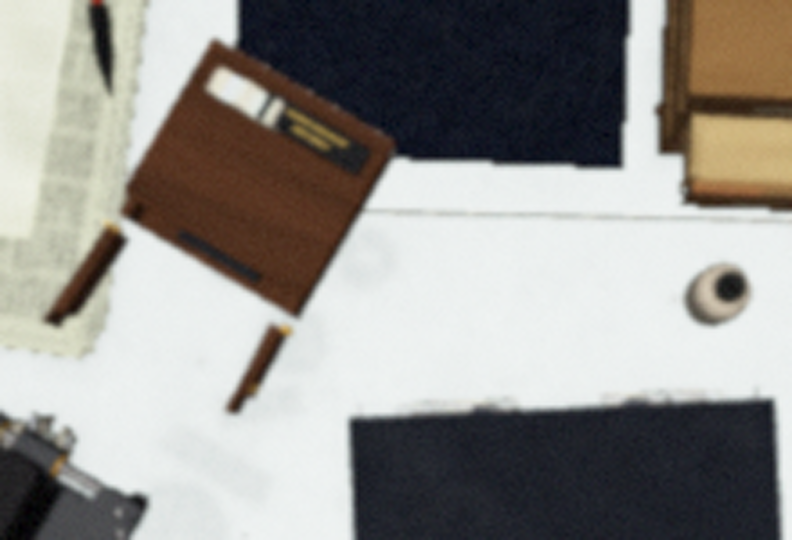

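```bash
python3 pt.py top9 .023 178 237 258 282; python3 pt.py top9 .008 140 222 215 267 290 312;python3 pt.py top9 .048 140 222 290 312; python3 pt.py top9 .045 112 228 52 320 287 328 233 408
```

```text
[[-61.3  31.2]
 [-60.2 -37.6]]
[[-65.7  66.1]
 [-66.5  -0.5]
 [-67.3 -67. ]]
[[-66.3  53.7]
 [-67.8 -74. ]]
[[ -80.4   70.1]
 [-160.4   73.7]
 [ -78.9  -77.5]
 [-149.1  -73.1]]
```

```bash
python3 pt.py top9 .054 352 420; python3 go.py s -125 -118 80 151.05
```

```text
[[-112.6 -153.2]]
t 13.7 p [460.7 283.6 150.4] psi 151.21 tilt 0.03 F [0.1 0.5 0.4] w 0.8 q [ 0.35  0.51  1.71 -0.    0.91 -0.72]
stand xy [-238.2   -1.1]
target [503.2 126.6  80. ] tool shift mm [-112.8 -117.2   70.5] az rad 0.0028
```

```bash
python3 -m inch '[{"ax":0,"ay":0,"az":0,"dx":-28,"dy":-27,"dz":0,"gripper":0},{"ax":0,"ay":0,"az":0,"dx":-28,"dy":-27,"dz":0,"gripper":0},{"ax":0,"ay":0,"az":0,"dx":-28,"dy":-27,"dz":0,"gripper":0},{"ax":0,"ay":0,"az":0,"dx":-29,"dy":-27,"dz":0,"gripper":0},{"ax":0,"ay":0,"az":0,"dx":0,"dy":0,"dz":20,"gripper":0},{"ax":0,"ay":0,"az":0,"dx":0,"dy":0,"dz":30,"gripper":0},{"ax":0,"ay":0,"az":0,"dx":0,"dy":0,"dz":20,"gripper":0},{"ax":0,"ay":0,"az":0,"dx":0,"dy":0,"dz":0,"gripper":0}]'; python3 go.py s -125 -110 20 151.05
```

```text
time: 14.5
position: [0.5075, 0.1326, 0.0773]
tool_rot: [0.251, 0.968, -0.001, -0.003]
ft_force: [-0.7, 0.7, -0.5]
grip_width: 0.0006
t 14.5 p [507.5 132.6  77.3] psi 150.97 tilt 0.32 F [-0.7  0.7 -0.5] w 0.6 q [ 0.04  0.62  1.8  -0.    0.73 -1.02]
stand xy [-124.2 -110.6]
target [507.1 133.6  20. ] tool shift mm [ 0.6  0.8 57.3] az rad -0.0013
```

Descend outside the right door.

```bash
python3 -m inch '[{"ax":0,"ay":0,"az":0,"dx":0,"dy":0,"dz":20,"gripper":0},{"ax":0,"ay":0,"az":0,"dx":0,"dy":0,"dz":25,"gripper":0},{"ax":0,"ay":0,"az":0,"dx":0,"dy":0,"dz":12,"gripper":0},{"ax":0,"ay":0,"az":0,"dx":0,"dy":0,"dz":0,"gripper":0}]'; python3 go.py s -125 -90 20 151.05; python3 shot.py 10
```

```text
time: 14.9
position: [0.5083, 0.1335, 0.0221]
tool_rot: [0.25, 0.968, -0.0, -0.001]
ft_force: [0.8, -0.2, 0.4]
grip_width: 0.0003
t 14.9 p [508.3 133.5  22.1] psi 151.06 tilt 0.12 F [ 0.8 -0.2  0.4] w 0.3 q [ 0.04  0.72  1.82 -0.    0.6  -1.02]
stand xy [-123.9 -109.4]
target [516.8 151.1  20. ] tool shift mm [ 1.1 19.4  2.1] az rad 0.0002
```

View pics/scene10.png

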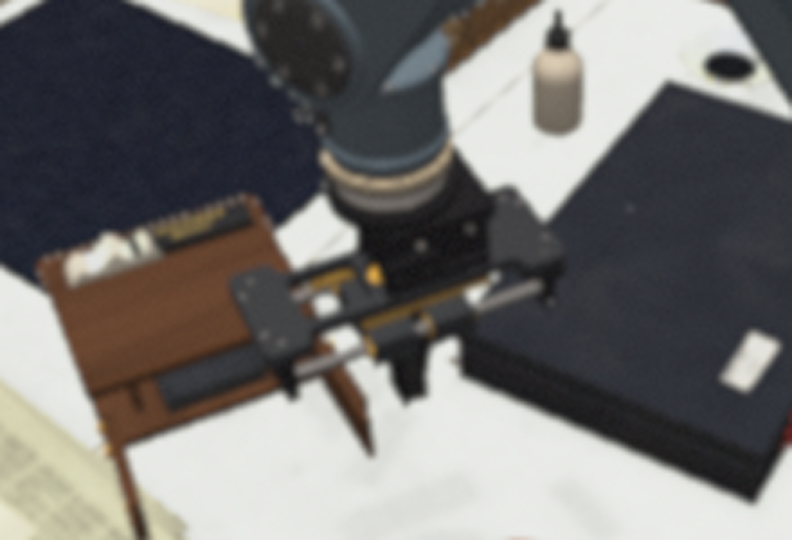

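```bash
python3 -m inch '[{"ax":0,"ay":0,"az":0,"dx":1,"dy":10,"dz":0,"gripper":0},{"ax":0,"ay":0,"az":0,"dx":0,"dy":10,"dz":0,"gripper":0},{"ax":0,"ay":0,"az":0,"dx":2,"dy":8,"dz":0,"gripper":0},{"ax":0,"ay":0,"az":0,"dx":1,"dy":8,"dz":0,"gripper":0},{"ax":0,"ay":0,"az":0,"dx":0,"dy":6,"dz":0,"gripper":0},{"ax":0,"ay":0,"az":0,"dx":-3,"dy":8,"dz":0,"gripper":0},{"ax":0,"ay":0,"az":0,"dx":-5,"dy":8,"dz":0,"gripper":0},{"ax":0,"ay":0,"az":0,"dx":-5,"dy":8,"dz":0,"gripper":0}]'; python3 go.py s -89.5 -30 20 151.05; python3 shot.py 11
```

```text
time: 15.8
position: [0.5485, 0.1875, 0.0228]
tool_rot: [0.25, 0.968, -0.0, -0.001]
ft_force: [-2.0, -1.6, -0.5]
grip_width: 0.0007
t 15.8 p [548.5 187.5  22.8] psi 151.08 tilt 0.07 F [-2.  -1.6 -0.5] w 0.7 q [ 0.14  0.76  1.68  0.    0.7  -0.93]
stand xy [-114.8  -42.7]
target [576.9 186.4  20. ] tool shift mm [-25.4  12.7   2.8] az rad 0.0004
```

View pics/scene11.png

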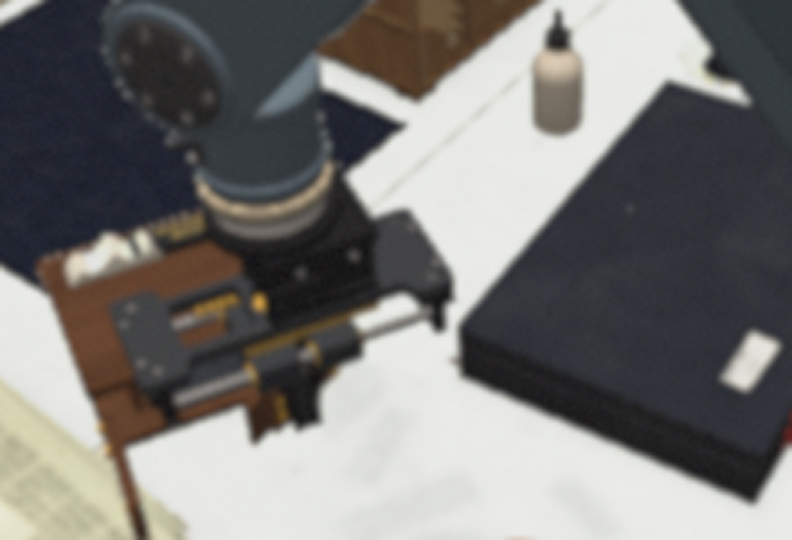

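View pics/top11.png

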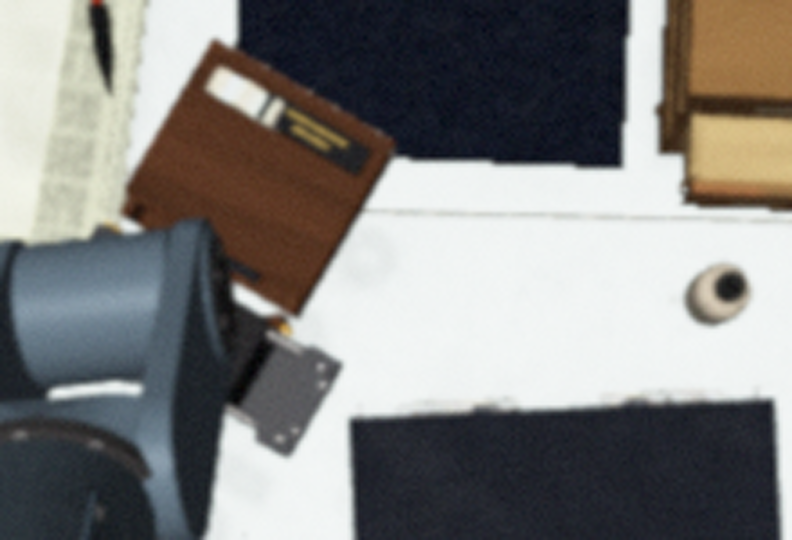

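```bash
python3 -m inch '[{"ax":0,"ay":0,"az":0,"dx":-5,"dy":4,"dz":0,"gripper":0},{"ax":0,"ay":0,"az":0,"dx":-5,"dy":4,"dz":0,"gripper":0},{"ax":0,"ay":0,"az":0,"dx":-5,"dy":3,"dz":0,"gripper":0},{"ax":0,"ay":0,"az":0,"dx":-4,"dy":1,"dz":0,"gripper":0},{"ax":0,"ay":0,"az":0,"dx":-3,"dy":0,"dz":0,"gripper":0},{"ax":0,"ay":0,"az":0,"dx":0,"dy":0,"dz":0,"gripper":0}]'; python3 go.py s -89.5 -30 20 151.05
```

```text
time: 16.5
position: [0.5745, 0.1869, 0.0232]
tool_rot: [0.25, 0.968, 0.0, 0.001]
ft_force: [0.1, -0.8, -0.8]
grip_width: 0.0005
t 16.5 p [574.5 186.9  23.2] psi 151.05 tilt 0.1 F [ 0.1 -0.8 -0.8] w 0.5 q [ 0.13  0.78  1.62  0.    0.74 -0.94]
stand xy [-91.8 -30.6]
target [576.9 186.4  20. ] tool shift mm [-2.3  0.6  3.2] az rad -0.0
```

```bash
for i in 1 2; do :; done; python3 -m inch '[{"ax":0,"ay":0,"az":0,"dx":-2,"dy":0,"dz":0,"gripper":0},{"ax":0,"ay":0,"az":0,"dx":0,"dy":0,"dz":0,"gripper":0}]'; python3 -m inch '[{"ax":0,"ay":0,"az":0,"dx":-1.5,"dy":0,"dz":0,"gripper":0},{"ax":0,"ay":0,"az":0,"dx":0,"dy":0,"dz":0,"gripper":0}]'; python3 -m inch '[{"ax":0,"ay":0,"az":0,"dx":-1.5,"dy":0,"dz":0,"gripper":0},{"ax":0,"ay":0,"az":0,"dx":0,"dy":0,"dz":0,"gripper":0}]';python3 go.py s -89.5 -30 20 151.05
```

```text
time: 16.7
position: [0.5755, 0.186, 0.0232]
tool_rot: [0.25, 0.968, 0.0, 0.0]
ft_force: [-0.6, -0.5, 0.7]
grip_width: 0.0003
time: 16.9
position: [0.5767, 0.1853, 0.0231]
tool_rot: [0.25, 0.968, 0.0, 0.0]
ft_force: [-0.8, -0.5, 0.5]
grip_width: 0.0001
time: 17.1
position: [0.5777, 0.1847, 0.0231]
tool_rot: [0.25, 0.968, -0.0, -0.0]
ft_force: [-1.4, 0.4, 0.2]
grip_width: 0.0002
t 17.1 p [577.7 184.7  23.1] psi 151.07 tilt 0.02 F [-1.4  0.4  0.2] w 0.2 q [ 0.13  0.78  1.61  0.    0.75 -0.94]
stand xy [-88.  -31.1]
target [576.9 186.4  20. ] tool shift mm [1.5 1.1 3.1] az rad 0.0004
```

No stop felt yet; continue in small steps.

```bash
python3 shot.py 12; python3 -m inch '[{"ax":0,"ay":0,"az":0,"dx":-1.5,"dy":0,"dz":0,"gripper":0},{"ax":0,"ay":0,"az":0,"dx":0,"dy":0,"dz":0,"gripper":0}]'; python3 -m inch '[{"ax":0,"ay":0,"az":0,"dx":-1.5,"dy":0,"dz":0,"gripper":0},{"ax":0,"ay":0,"az":0,"dx":0,"dy":0,"dz":0,"gripper":0}]';python3 go.py s -89.5 -30 20 151.05
```

```text
time: 17.4
position: [0.5778, 0.1846, 0.0231]
tool_rot: [0.25, 0.968, 0.0, -0.001]
ft_force: [-3.0, 3.2, 3.2]
grip_width: 0.0001
time: 17.6
position: [0.5778, 0.1846, 0.023]
tool_rot: [0.25, 0.968, 0.0, -0.003]
ft_force: [-5.3, 5.6, 4.4]
grip_width: 0.0002
t 17.6 p [577.8 184.6  23. ] psi 151.04 tilt 0.31 F [-5.3  5.6  4.4] w 0.2 q [ 0.12  0.78  1.61  0.    0.76 -0.94]
stand xy [-87.8 -31.1]
target [576.9 186.4  20. ] tool shift mm [1.7 1.1 3. ] az rad -0.0001
```

View pics/scene12.png

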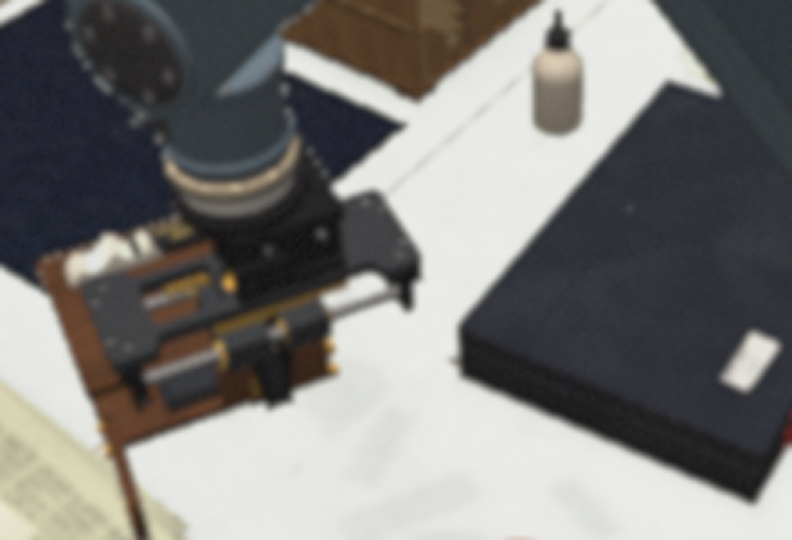

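View pics/top12.png

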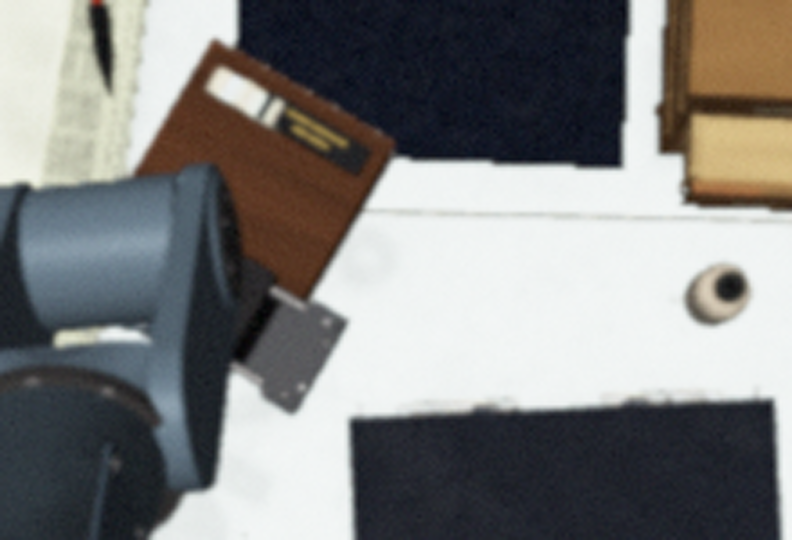

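```bash
python3 -m inch '[{"ax":0,"ay":0,"az":0,"dx":8,"dy":0,"dz":0,"gripper":0},{"ax":0,"ay":0,"az":0,"dx":20,"dy":0,"dz":0,"gripper":0},{"ax":0,"ay":0,"az":0,"dx":5,"dy":0,"dz":-30,"gripper":0},{"ax":0,"ay":0,"az":0,"dx":0,"dy":0,"dz":-40,"gripper":0},{"ax":0,"ay":0,"az":0,"dx":0,"dy":0,"dz":-10,"gripper":0},{"ax":0,"ay":0,"az":0,"dx":0,"dy":0,"dz":0,"gripper":0}]'; python3 go.py s -125 120 100 151.05; python3 shot.py 13
```

```text
time: 18.2
position: [0.5537, 0.1993, 0.1051]
tool_rot: [0.25, 0.968, 0.001, 0.003]
ft_force: [0.0, 0.4, -0.6]
grip_width: 0.0006
t 18.2 p [553.7 199.3 105.1] psi 151.09 tilt 0.36 F [ 0.   0.4 -0.6] w 0.6 q [ 0.16  0.63  1.63 -0.    0.87 -0.91]
stand xy [-116.   -29.9]
target [618.4 334.8 100. ] tool shift mm [  8.9 149.9   5.6] az rad 0.0007
```

View pics/scene13.png

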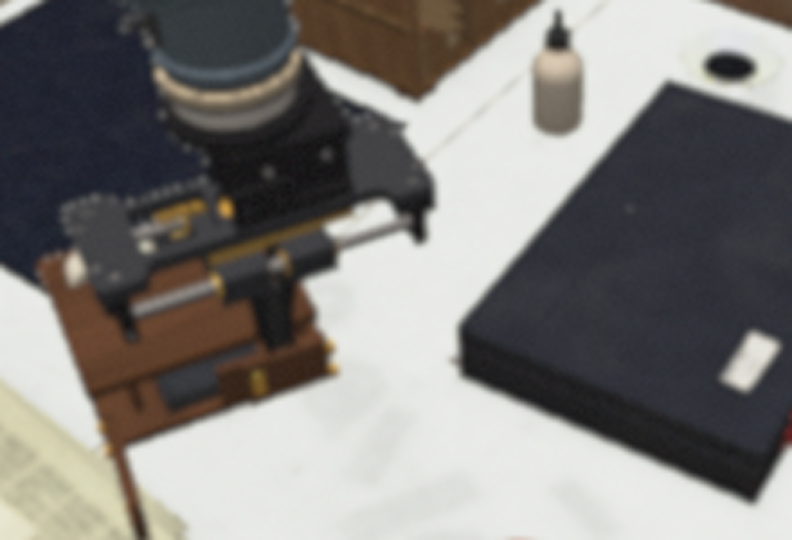

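```bash
python3 -m inch '[{"ax":0,"ay":0,"az":0,"dx":2,"dy":37,"dz":0,"gripper":0},{"ax":0,"ay":0,"az":0,"dx":2,"dy":38,"dz":0,"gripper":0},{"ax":0,"ay":0,"az":0,"dx":2,"dy":38,"dz":0,"gripper":0},{"ax":0,"ay":0,"az":0,"dx":2,"dy":37,"dz":0,"gripper":0},{"ax":0,"ay":0,"az":0,"dx":0,"dy":0,"dz":20,"gripper":0},{"ax":0,"ay":0,"az":0,"dx":0,"dy":0,"dz":10,"gripper":0},{"ax":0,"ay":0,"az":0,"dx":0,"dy":0,"dz":0,"gripper":0}]'; python3 go.py s -125 120 22 151.05; python3 shot.py 14
```

```text
time: 19.0
position: [0.6141, 0.3328, 0.0687]
tool_rot: [0.25, 0.968, -0.003, -0.004]
ft_force: [-0.3, 0.9, 0.4]
grip_width: 0.0002
t 19.0 p [614.1 332.8  68.7] psi 151.06 tilt 0.5 F [-0.3  0.9  0.4] w 0.2 q [ 0.34  0.81  1.34 -0.    1.01 -0.73]
stand xy [-127.8  116.1]
target [618.4 334.8  22. ] tool shift mm [-3.1  4.2 46.7] az rad 0.0002
```

View pics/scene14.png

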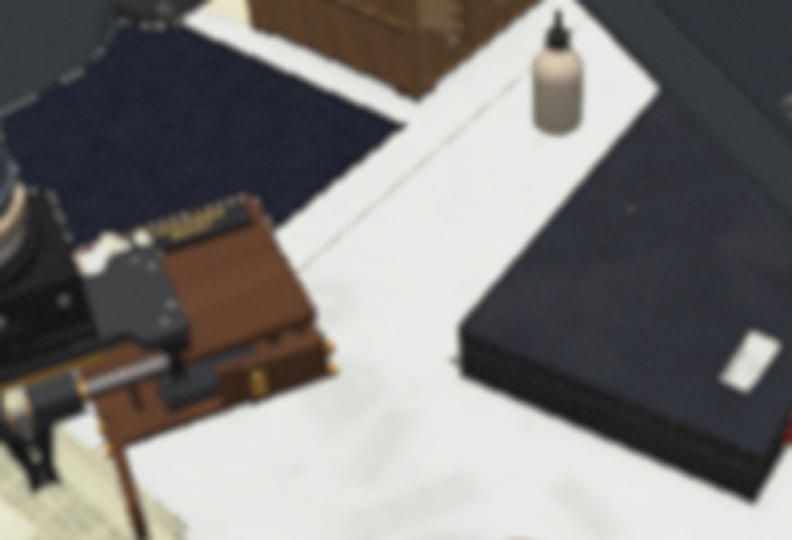

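View pics/top14.png

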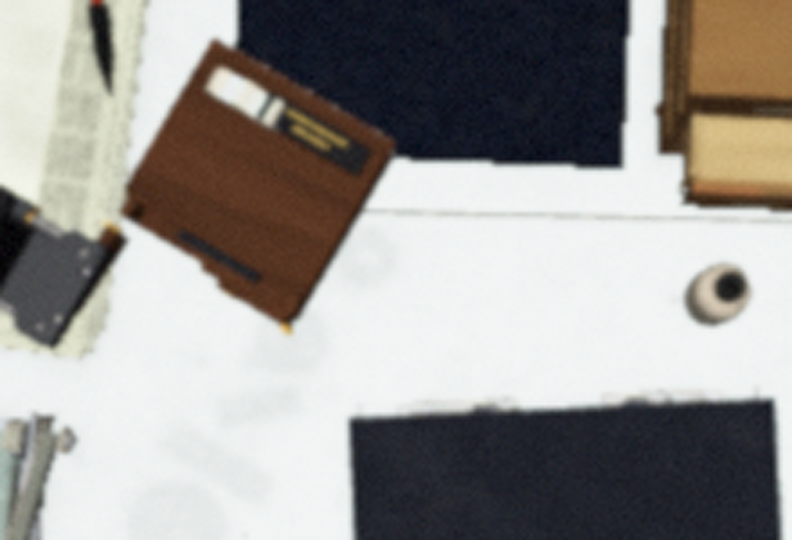

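```bash
python3 -m inch '[{"ax":0,"ay":0,"az":0,"dx":-3,"dy":3,"dz":15,"gripper":0},{"ax":0,"ay":0,"az":0,"dx":0,"dy":0,"dz":20,"gripper":0},{"ax":0,"ay":0,"az":0,"dx":0,"dy":0,"dz":10,"gripper":0},{"ax":0,"ay":0,"az":0,"dx":0,"dy":0,"dz":0,"gripper":0}]'; python3 go.py s -125 90 22 151.05; python3 shot.py 15
```

```text
time: 19.5
position: [0.6199, 0.3346, 0.026]
tool_rot: [0.25, 0.968, -0.001, -0.002]
ft_force: [0.5, -0.1, -0.5]
grip_width: 0.0006
t 19.5 p [619.9 334.6  26. ] psi 151.04 tilt 0.22 F [ 0.5 -0.1 -0.5] w 0.6 q [ 0.34  0.87  1.34 -0.    0.94 -0.73]
stand xy [-123.5  120.5]
target [603.9 308.6  22. ] tool shift mm [  1.4 -30.5   4.1] az rad -0.0002
```

View pics/scene15.png

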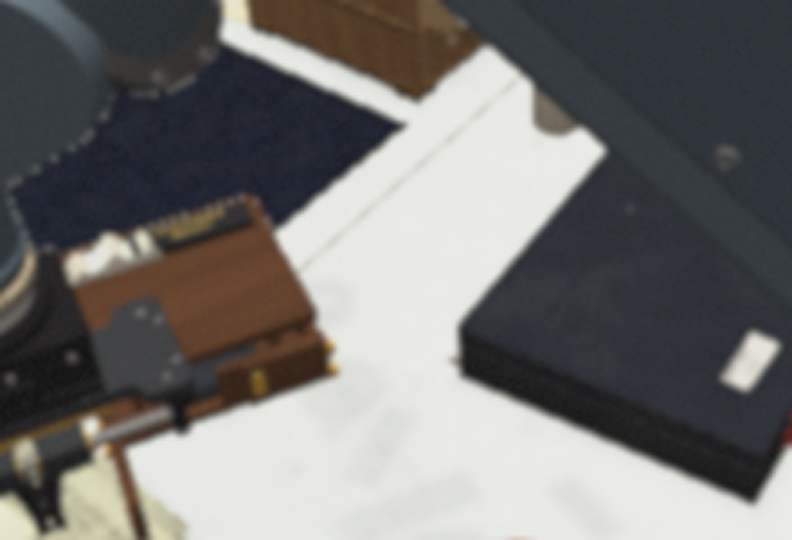

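```bash
python3 -m inch '[{"ax":0,"ay":0,"az":0,"dx":1,"dy":-12,"dz":1,"gripper":0},{"ax":0,"ay":0,"az":0,"dx":1,"dy":-12,"dz":1,"gripper":0},{"ax":0,"ay":0,"az":0,"dx":1,"dy":-8,"dz":0,"gripper":0},{"ax":0,"ay":0,"az":0,"dx":2,"dy":-8,"dz":0,"gripper":0},{"ax":0,"ay":0,"az":0,"dx":1,"dy":-8,"dz":0,"gripper":0},{"ax":0,"ay":0,"az":0,"dx":-2,"dy":-8,"dz":0,"gripper":0},{"ax":0,"ay":0,"az":0,"dx":-4,"dy":-8,"dz":0,"gripper":0},{"ax":0,"ay":0,"az":0,"dx":-5,"dy":-8,"dz":0,"gripper":0}]'; python3 go.py s -116 44 22 151.05; python3 shot.py 16
```

```text
time: 20.4
position: [0.5907, 0.2697, 0.0262]
tool_rot: [0.25, 0.968, 0.0, -0.0]
ft_force: [1.1, 2.1, 0.7]
grip_width: 0.0005
t 20.4 p [590.7 269.7  26.2] psi 151.08 tilt 0.03 F [1.1 2.1 0.7] w 0.5 q [ 0.26  0.81  1.5   0.    0.83 -0.81]
stand xy [-117.7   49.7]
target [589.5 264.   22. ] tool shift mm [-1.7 -5.7  4.2] az rad 0.0006
```

View pics/scene16.png

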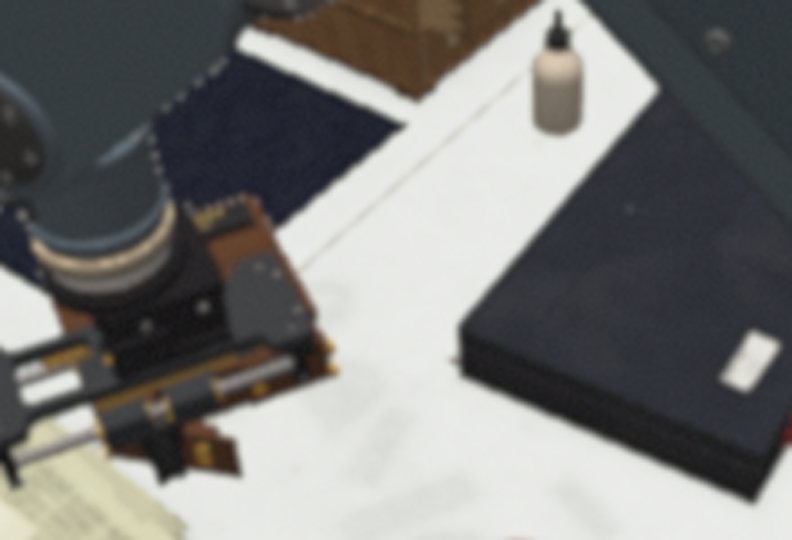

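```bash
python3 -m inch '[{"ax":0,"ay":0,"az":0,"dx":-4,"dy":-6,"dz":0,"gripper":0},{"ax":0,"ay":0,"az":0,"dx":-5,"dy":-5,"dz":0,"gripper":0},{"ax":0,"ay":0,"az":0,"dx":-5,"dy":-4,"dz":0,"gripper":0},{"ax":0,"ay":0,"az":0,"dx":-5,"dy":-3,"dz":0,"gripper":0},{"ax":0,"ay":0,"az":0,"dx":-4,"dy":-1,"dz":0,"gripper":0},{"ax":0,"ay":0,"az":0,"dx":-2,"dy":0,"dz":0,"gripper":0},{"ax":0,"ay":0,"az":0,"dx":0,"dy":0,"dz":0,"gripper":0}]'; python3 go.py s -88 30 22 151.05
```

```text
time: 21.2
position: [0.6038, 0.2409, 0.026]
tool_rot: [0.25, 0.968, -0.0, 0.0]
ft_force: [0.5, -0.4, 0.3]
grip_width: 0.0006
t 21.2 p [603.8 240.9  26. ] psi 151.06 tilt 0.02 F [ 0.5 -0.4  0.3] w 0.6 q [ 0.21  0.81  1.49 -0.    0.84 -0.86]
stand xy [-92.3  30.8]
target [607.2 238.1  22. ] tool shift mm [-4.3 -0.8  4. ] az rad 0.0002
```

```bash
python3 -m inch '[{"ax":0,"ay":0,"az":0,"dx":-2,"dy":0,"dz":0,"gripper":0},{"ax":0,"ay":0,"az":0,"dx":0,"dy":0,"dz":0,"gripper":0}]'; python3 -m inch '[{"ax":0,"ay":0,"az":0,"dx":-1.5,"dy":0,"dz":0,"gripper":0},{"ax":0,"ay":0,"az":0,"dx":0,"dy":0,"dz":0,"gripper":0}]'; python3 -m inch '[{"ax":0,"ay":0,"az":0,"dx":-1.5,"dy":0,"dz":0,"gripper":0},{"ax":0,"ay":0,"az":0,"dx":0,"dy":0,"dz":0,"gripper":0}]';python3 -m inch '[{"ax":0,"ay":0,"az":0,"dx":-1.5,"dy":0,"dz":0,"gripper":0},{"ax":0,"ay":0,"az":0,"dx":0,"dy":0,"dz":0,"gripper":0}]';python3 go.py s -88 30 22 151.05
```

```text
time: 21.4
position: [0.6053, 0.2404, 0.026]
tool_rot: [0.25, 0.968, -0.0, 0.0]
ft_force: [0.1, 0.0, -0.3]
grip_width: 0.0007
time: 21.6
position: [0.6066, 0.2397, 0.0261]
tool_rot: [0.25, 0.968, -0.0, 0.0]
ft_force: [0.1, -0.3, -0.7]
grip_width: 0.0007
time: 21.8
position: [0.6078, 0.239, 0.026]
tool_rot: [0.25, 0.968, 0.0, -0.0]
ft_force: [-0.1, 0.1, 0.3]
grip_width: 0.0005
time: 22.0
position: [0.6078, 0.2389, 0.026]
tool_rot: [0.25, 0.968, 0.0, -0.001]
ft_force: [-3.8, 3.5, 2.2]
grip_width: 0.0006
t 22.0 p [607.8 238.9  26. ] psi 151.06 tilt 0.16 F [-3.8  3.5  2.2] w 0.6 q [ 0.2   0.82  1.48  0.    0.84 -0.86]
stand xy [-87.8  31. ]
target [607.2 238.1  22. ] tool shift mm [ 0.2 -1.   4. ] az rad 0.0001
```

```bash
python3 -m inch '[{"ax":0,"ay":0,"az":0,"dx":-1,"dy":0,"dz":0,"gripper":0},{"ax":0,"ay":0,"az":0,"dx":0,"dy":0,"dz":0,"gripper":0},{"ax":0,"ay":0,"az":0,"dx":10,"dy":0,"dz":0,"gripper":0},{"ax":0,"ay":0,"az":0,"dx":25,"dy":0,"dz":0,"gripper":0},{"ax":0,"ay":0,"az":0,"dx":25,"dy":0,"dz":-25,"gripper":0},{"ax":0,"ay":0,"az":0,"dx":25,"dy":0,"dz":-40,"gripper":0},{"ax":0,"ay":0,"az":0,"dx":20,"dy":0,"dz":-40,"gripper":0},{"ax":0,"ay":0,"az":0,"dx":0,"dy":0,"dz":-40,"gripper":0}]'; python3 -m inch '[{"ax":0,"ay":0,"az":0,"dx":0,"dy":-40,"dz":-20,"gripper":0},{"ax":0,"ay":0,"az":0,"dx":0,"dy":-45,"dz":0,"gripper":0},{"ax":0,"ay":0,"az":0,"dx":0,"dy":-45,"dz":0,"gripper":0},{"ax":0,"ay":0,"az":0,"dx":0,"dy":-45,"dz":0,"gripper":0},{"ax":0,"ay":0,"az":0,"dx":0,"dy":-45,"dz":0,"gripper":0},{"ax":0,"ay":0,"az":0,"dx":0,"dy":-40,"dz":0,"gripper":0},{"ax":0,"ay":0,"az":0,"dx":0,"dy":0,"dz":0,"gripper":0},{"ax":0,"ay":0,"az":0,"dx":0,"dy":0,"dz":0,"gripper":0}]';python3 go.py; python3 shot.py 17
```

```text
time: 22.8
position: [0.5151, 0.2892, 0.172]
tool_rot: [0.248, 0.969, -0.001, -0.001]
ft_force: [0.6, 0.3, 0.5]
grip_width: 0.0005
time: 23.6
position: [0.3929, 0.06, 0.1915]
tool_rot: [0.251, 0.968, -0.0, 0.001]
ft_force: [0.5, -0.2, 0.9]
grip_width: 0.0002
t 23.6 p [392.9  60.  191.5] psi 150.94 tilt 0.14 F [ 0.5 -0.2  0.9] w 0.2 q [-0.13  0.28  2.01 -0.    0.85 -1.19]
stand xy [-189.3 -229.6]
```

View pics/scene17.png

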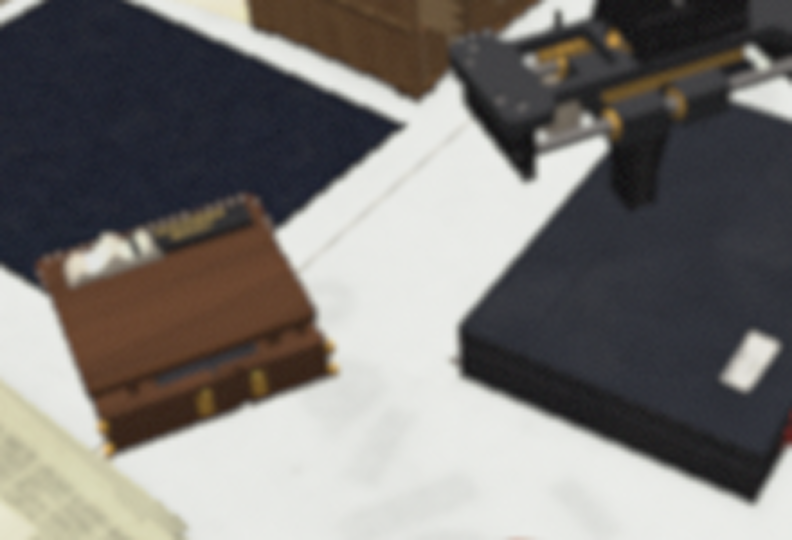

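View pics/top17.png

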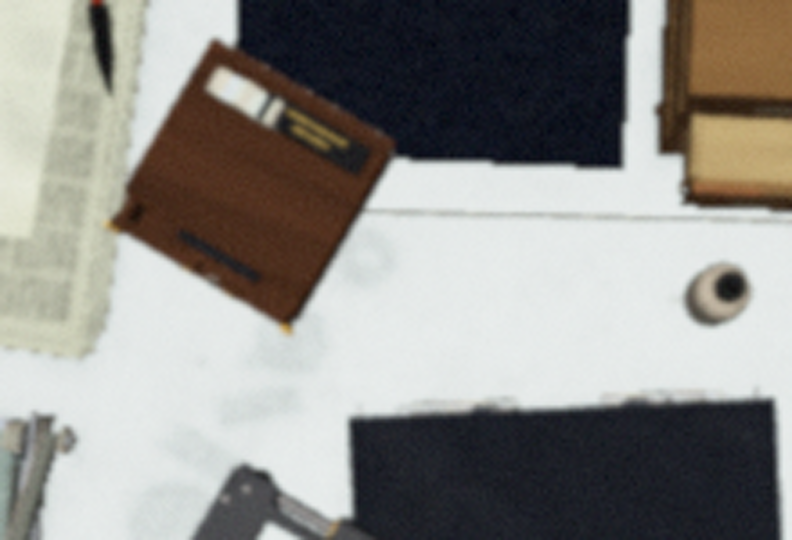

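```bash
python3 pt.py top17 .023 178 237 258 282; python3 -c "
from rig import robot
print(robot.hand_in())"
```

```text
[[-61.3  31.2]
 [-60.2 -37.6]]
the job is handed in; nothing more can be done
None
```

I put the stone in the middle bay and shut both doors, the rebated right-hand one first and the flanged left-hand one last. I handed the job in at about 24 s. The hand-in gave no verdict, so what follows rests on my own checks.

- **Stone:** I gripped it across its width near one end, slid it in lengthways between the doors, set it on the floor and pushed it home from its front end. In the last top view its front end lies 60–61 mm in front of the stand's centre, about 9 mm behind the door line. Judged against the floor's front edge in the image it is only 5–6 mm. Either way its centre is at about x −1 to −5 mm and y about −3 mm, turned about 1° from lengthways, which is within limits.
- **Doors:** Each was pushed until a firm stop of about 5–8 N. Both stopped at the same depth (tool at stand x −87.8 mm), so they should be fully shut. The last pictures show the front flush and closed.
- **Bystanders:** The arm never went near the tin, the dish or the bottle. The bottle looked unmoved in the last top view. I did not measure the tin and the dish again at the end.

**Disagreements:** The two cameras differed by about 3–5 mm, so I steered by their average. A single scene-camera reading of the stone's front end, taken before the final push, came out 5–10 mm further forward than the top camera's. I trusted the top view and the arm's own position there.

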